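# Shut the coolant tank and dip it with the gauge rod

## Task

Close up the saw's coolant tank: fold the flap at the end away from the slanting tube fully down first, then the flap beside the tube. Then take the gauge rod from its rest, slide it gently into the guide tube until its collar stops on the tube's mouth, draw it right out again, and bring it back above its rest, level, a good hand's breadth clear of it, for reading. Finish while still holding the gauge there - do not put it down or let go - with both flaps shut and the other things on the bench left where they are.

Things in the scene. Friction and masses are not known exactly. Their poses are not given: they have to be found in the camera images.
- tank: Grey sheet-metal coolant tank, fixed to the bench, 120 (its x) x 220 (its y) x 90 mm (z). Origin on the bench under its centre, z up. Open-topped from y = -110 to y = +50 mm (there the two flaps close it); a fixed deck with the slanting guide tube covers y = +50 to +110 mm.
- end_flap (a joint): Hinge of the bare metal flap at the tank's end away from the tube, rad: 0 = shut (level on the tank top), grows as it opens upward, to 1.9; starts about upright. Hinge line along tank x at tank y = -110, z = 91.5 mm; shut, it reaches towards tank +y. Stiff hinge (0.07 N m of friction): the flap stays where it is left, so push it all the way down.
- tube_flap (a joint): Hinge of the like flap beside the tube, rad: 0 = shut, grows as it opens upward, to 1.9; starts about upright. Hinge line along tank x at tank y = +50, z = 91.5 mm; shut, it reaches towards tank -y, and its thin lip (73 to 87 mm from the hinge) laps over the other flap's edge. The same stiff hinge.
- end_flap_edge (a point): Middle of the free edge of the flap at the end away from the tube, 79 mm from its hinge; moves with the flap. The flap is 112 mm wide (tank x), 3 mm thick; 1 to 2 N at this edge folds it.
- tube_flap_edge (a point): Middle of the free edge of the flap beside the tube, 79 mm from its hinge; moves with the flap.
- guide_tube: Steel guide tube on the tank's deck, slanting up at 35 degrees over the tank's +y end. Origin: centre of its open mouth (141 mm from the tank's origin along tank y, 133 mm above the bench); its z axis runs along the tube, outward, so a rod goes in along -z. Bore 13 mm, flaring to 23 mm over the last 14 mm; rim 29 mm across; tube 80 mm long, free space below it.
- gauge: The gauge rod as a whole (same frame as gauge_grip), 90 g or so: wooden handle, steel collar, thin steel rod with rings near the tip. 226 mm long. Loose.
- gauge_grip (a point): Centre of the gauge's wooden handle, the place to grasp. Its x axis runs along the rod towards the tip. The handle is 80 mm long (x), 16 mm wide (y, the way to grasp it from above) and 24 mm high (z). It starts lying level in the rest, its axis 55 mm above the bench.
- gauge_collar (a point): Centre of the collar's tip-side face, the face that stops on the tube mouth: 56 mm from the handle's centre along x. Collar 26 mm across, 8 mm thick.
- gauge_tip (a point): Tip of the gauge rod, 186 mm from the handle's centre along x. The rod is 8 mm across and 130 mm long beyond the collar, with a 4 mm taper at the tip.
- rest: Fixed wooden rest of the gauge: a board 190 x 50 x 8 mm with two notched posts, 10 mm thick, 36 mm wide, up to 63 mm high, standing 34 mm behind the handle's centre and 116 mm ahead of it. Origin on the bench under the place of the handle's centre; x along the lying rod, towards the tip. The gauge lifts straight up out of it.
- rest_mark (a point): Where the handle's centre lies when the gauge is in its rest (55 mm above the rest's origin).
- tape: Bystander: black tape roll, 62 x 59 x 19 mm, loose, between tank and rest near the bench's front edge. Origin under its centre.
- stone_a: Bystander: rough stone, 44 x 52 x 36 mm, loose, right of the tank.
- stone_b: Bystander: smaller rough stone, 32 x 44 x 23 mm, loose, right of the tank.
- sanding_block: Bystander: brown wooden sanding block, 62 x 100 x 42 mm, loose, left of the rest.
- pen: Bystander: marker pen, 135 mm long, 17 mm thick, lying behind the gap between tank and rest.
- file: Bystander: needle file, 145 mm long, lying behind the tank.
- wax: Bystander: wax stick, 85 x 13 x 13 mm, lying left of the rest.

How it is judged:
On the way, in this order (a step that is already met when the one before it is completed fails the run):
1. the flap at the end away from the tube is shut (value of joint end_flap below 0.09 rad), for 0.1 s.
2. then the flap beside the tube is shut (value of joint each of end_flap, tube_flap below 0.09 rad), for 0.1 s.
3. the gauge is in the guide tube with its collar on the mouth (within 4 mm) (z of gauge_collar in the frame of guide_tube below 0.004 m and distance between gauge_collar and guide_tube below 0.008 m and angle between the x axis of gauge_grip and the z axis of guide_tube, either way round below 0.12 rad), for 0.15 s.
4. the gauge is drawn right out of the tube (z of gauge_tip in the frame of guide_tube above 0.005 m), for 0.1 s.
At the end, for the whole second after the job is handed in: Both flaps are shut (joints under 0.09 rad). The gauge is held still in the fingers, touching neither rest nor tank, its rod level within 9 degrees, handle and tip at least 120 mm above the bench (handle at most 400 mm), the handle's centre within 80 mm horizontally of its place in the rest (all of step 2 and contact force between gauge and the fingers above 2 N and contact force between gauge and rest below 0.1 N and contact force between gauge and tank below 0.1 N and height (world z) of each of gauge_tip, gauge_grip above 0.12 m and height (world z) of gauge_grip below 0.4 m and angle between gauge_grip's own x axis and vertical between 1.41 and 1.73 rad and horizontal distance between gauge_grip and rest_mark below 0.08 m and linear speed of gauge below 0.03 m/s); the arm keeps its last pose, push and grip.
It fails at once if the gauge is rammed against the tank (over 60 N) (contact force between gauge and tank above 60 N).
It fails at once if a bystander is moved by more than 30 mm (distance of any of tape, stone_a, stone_b, sanding_block, pen, file, wax from where it was at the start of the episode above 0.03 m).
It also fails if it takes over 69 s, if anything falls off the work surface, if the arm or the gripper's body presses on something with over 40 N, if the wrist force passes 120 N, or if a joint passes its speed limit or range.

## Robot

A 7-joint arm with a two-finger parallel gripper is mounted at the origin on a cart in front of the work surface, level with it; the furniture and walls round the work are solid. World frame = base frame: x ahead of the robot, y to its left, z up, the work surface at z = 0. Lengths are in m, angles in rad, forces in N, time in s.
With the tool pointing down it reaches from about 0.4 to 0.85 m from the base axis. Payload 10.4 kg.
Tool frame: the origin (TCP) lies between the finger pads; the fingertips stand tcp_to_tips ahead of it and the grasp point (between the pads) lies 8 mm behind it (tcp_to_tips is the distance from the TCP to the fingertips, in m); z points along the fingers, y is the direction in which the jaws open and shut (so a half turn about z gives the same grasp; the last joint's range is limited). The gripper opens to 85 mm and grips with 20 to 120 N. Pads are 22 mm wide; open, the fingers measure 114 mm over their backs; the gripper's body (76 mm by 85 mm) begins 54 mm behind the grasp point. The pads swing forward as they close: fully open they stand 13 mm farther back than shut.
Start: joints at [-1.15, 0.332, -0.065, 1.46, 0.022, 1.35, -0.088], TCP at [0.268, 0.564, 0.242] pointing down, gripper open.
Joint ranges: [-2.6, 2.6], [-0.5, 2.12], [-1.47, 1.34], [0.16, 2.42], [-1.27, 4.41], [0.06, 2.06], [-2.6, 2.6]. Speed limits (rad/s): [2.22, 2.22, 2.79, 2.79, 3.14, 3.14, 3.14].

## Interface

Orientations are given as a 3x3 rotation matrix whose columns are the frame's x, y, z axes.
In Python, from cell import * gives the robot as it stands. The module is installed in compiled form; this text tells all that it offers.
- The arm moves only by the tool jog_arm, never from a script. Its argument "moves" is a list of rows, each a list of 7 numbers: the turn, a rotation vector about the tool's x, y, z scaled (see below), then the shift along the tool's x, y, z scaled (see below), then the closure, from -1 (fully open) to 1 (shut). In form: [[ax, ay, az, dx, dy, dz, hand], ...]. A call has 1 to 5 rows; each row shifts and turns the commanded pose from where the row before left it, along the tool's axes as they then stand; what a row does not reach is not made up. The controller multiplies each number of a shift by 100 mm and each number of a turn by pi/2 rad. A row lasts 1/10 s, in which the tool goes at most 50 mm and 8.59 degrees, less where a joint would pass 70% of its speed; a pose out of reach is approached as far as the arm can. A call with a number of a shift or a turn outside -1 to 1 is refused whole. A call with a gripper value outside its range is refused whole. The fingers move at their own pace and stop on an object; "newtons" is the grip in N (left out, the last holds). Time passes only in rows, so rows that do not move let the fingers close. It gives the time, the measured TCP pose, the force and the opening at its end, in the units of the state.
- get_obs(): the state, without advancing time (a new reading comes with each control period).
- grab_frame(name): name is "scene" or "top"; returns the picture (400x640x3 uint8, red, green, blue); there is no depth.
- camera_model(name): a dict with "vfov" (degrees; the focal length in pixels is half the picture's height over the tangent of half this angle, whatever the lens; pixels are square), "cx", "cy" (the principal point, pixels), "extrinsics" (4x4, takes a point from camera to world coordinates). Camera axes: x right, y down, z forward; pixel columns grow to the right and rows downward; lengths in m; the calibration is good to about 2 mm. A picture is of the moment at which its call begins. camera_model takes no time and is no camera call.
- close_job(): hands the job in, once; it reports no verdict.
The state is a dict: "time_s": time; "joint_positions": joint angles; "qd": joint speeds; "tau": joint torques, N m; "ee_pos": TCP position; "eef_rot": TCP orientation; "contact_force": force on the tool from outside, world axes, zero at the start; "ft_torque": the same for the moment, N m; "grip_width": opening from 0.0 (shut) to 1.0 (fully open).
Only numpy, scipy, OpenCV 4.12 (cv2) and the standard library are available. Lean on these libraries where they do the work, as an engineer would, in place of code of your own. Each camera call takes 0.05 s, during which the arm holds its last target.

## Working session

There is one attempt and no reset: what is moved stays moved. The work goes in short steps, Python scripts to look and compute and a tool call to move; the robot and the scene stay as the last step left them, time stands still between calls to the robot, and variables do not carry over. Pictures are saved under pics/ and viewed, and the job is handed in when it is done.

Besides the shell and the picture viewer there is one more tool, called after "Call:" as a command line: name --pt "numbers of a row" for each row, then --argument value for the rest. jog_arm: Moves the arm, as the interface text tells. Its arguments: {"type":"object","properties":{"moves":{"type":"array"},"newtons":{"type":"number"}},"required":["moves"]}

```bash
mkdir -p pics; python3 - <<'E'
from cell import *
import cv2,numpy as np
np.set_printoptions(precision=4,suppress=True)
o=get_obs()
for k,v in o.items(): print(k,np.array(v))
for n in("scene","top"):
    print(n,camera_model(n)); im=grab_frame(n); cv2.imwrite(f"pics/{n}0.png",im[:,:,::-1])
E
```

```text
time_s 0.0
joint_positions [-1.1496  0.3329 -0.0647  1.4609  0.0216  1.3499 -0.0885]
qd [ 0.0024 -0.0002 -0.0002 -0.0006 -0.0008  0.0002  0.0005]
tau [ -0.0008 -62.5434   0.0485 -39.1613   0.0161   0.0098  -0.    ]
ee_pos [0.2682 0.5641 0.2415]
eef_rot [[-0.9031  0.4294 -0.0005]
 [ 0.4294  0.9031 -0.0013]
 [-0.0001 -0.0014 -1.    ]]
contact_force [-0.0867 -0.7955 -0.1807]
ft_torque [-0.04    0.0108  0.0394]
grip_width 1.0004148086135736
scene {'vfov': 56.337593220910456, 'cx': 316.2695622555415, 'cy': 193.61001029193352, 'extrinsics': array([[ 0.4047, -0.4928,  0.7703, -0.42  ],
       [-0.9142, -0.1986,  0.3532, -0.4467],
       [-0.0211, -0.8472, -0.5309,  0.7863],
       [ 0.    ,  0.    ,  0.    ,  1.    ]])}
top {'vfov': 49.32065088618475, 'cx': 325.17564448227597, 'cy': 194.08298739747949, 'extrinsics': array([[ 0.3128, -0.927 ,  0.2069,  0.259 ],
       [-0.9498, -0.3054,  0.0678, -0.0758],
       [ 0.0004, -0.2177, -0.976 ,  1.636 ],
       [ 0.    ,  0.    ,  0.    ,  1.    ]])}
```

View pics/scene0.png

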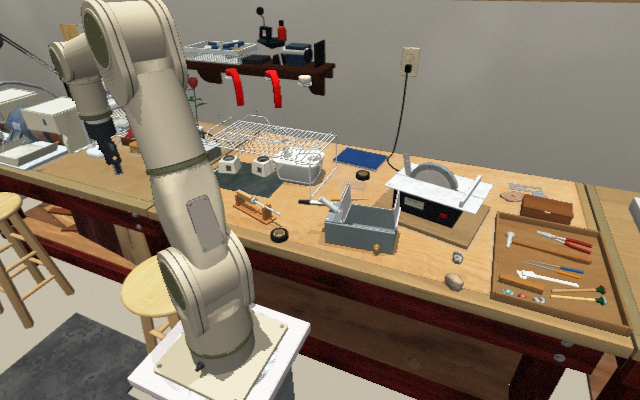

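View pics/top0.png

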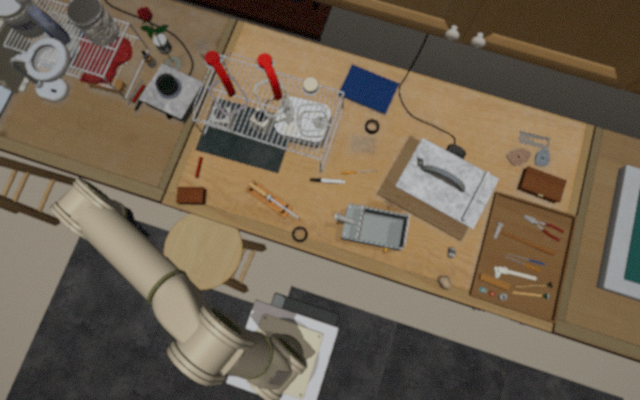

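```bash
python3 - <<'E'
import cv2,numpy as np
a=cv2.imread("pics/scene0.png"); 
cv2.imwrite("pics/s_tank.png",cv2.resize(a[165:265,290:420],None,fx=6,fy=6,interpolation=cv2.INTER_CUBIC))
cv2.imwrite("pics/s_rest.png",cv2.resize(a[175:255,215:315],None,fx=7,fy=7,interpolation=cv2.INTER_CUBIC))
b=cv2.imread("pics/top0.png")
cv2.imwrite("pics/t_tank.png",cv2.resize(b[190:265,320:420],None,fx=8,fy=8,interpolation=cv2.INTER_CUBIC))
cv2.imwrite("pics/t_rest.png",cv2.resize(b[170:245,235:335],None,fx=8,fy=8,interpolation=cv2.INTER_CUBIC))
E
```

```text
(no output)
```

View pics/s_tank.png

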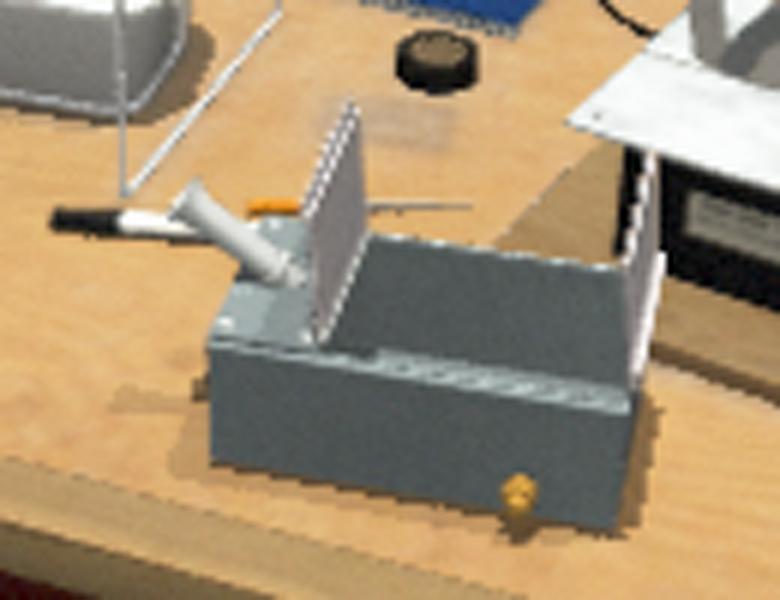

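View pics/s_rest.png

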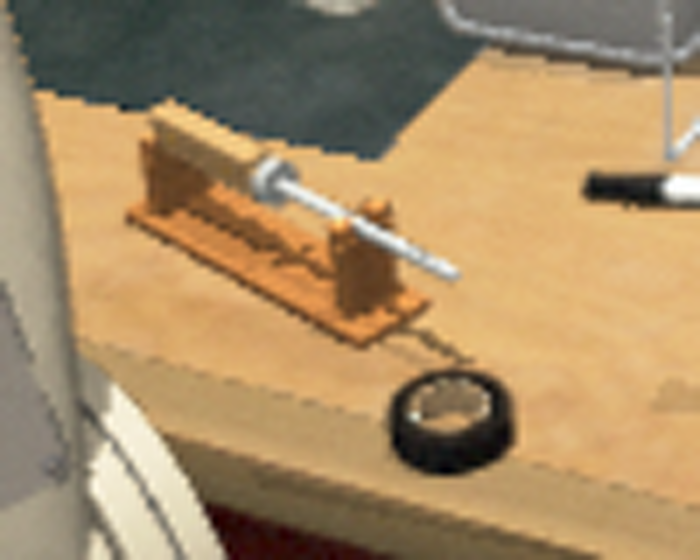

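View pics/t_tank.png

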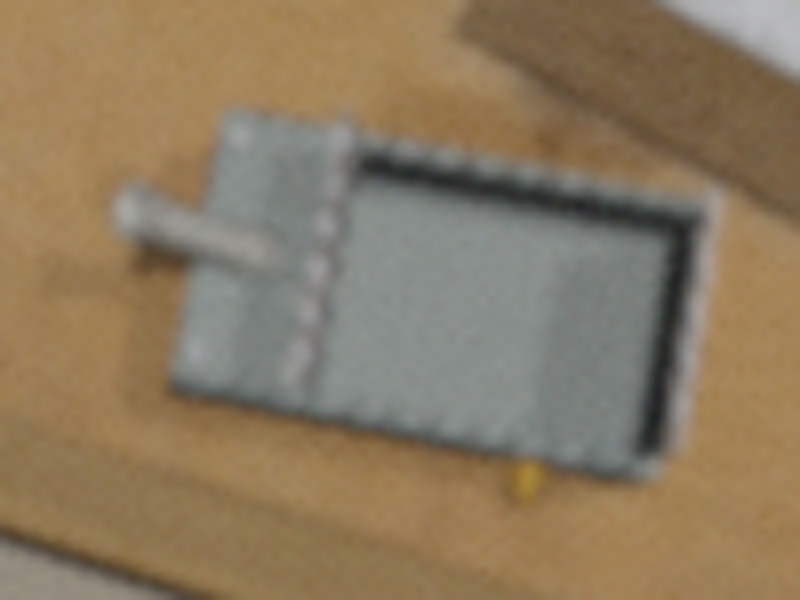

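View pics/t_rest.png

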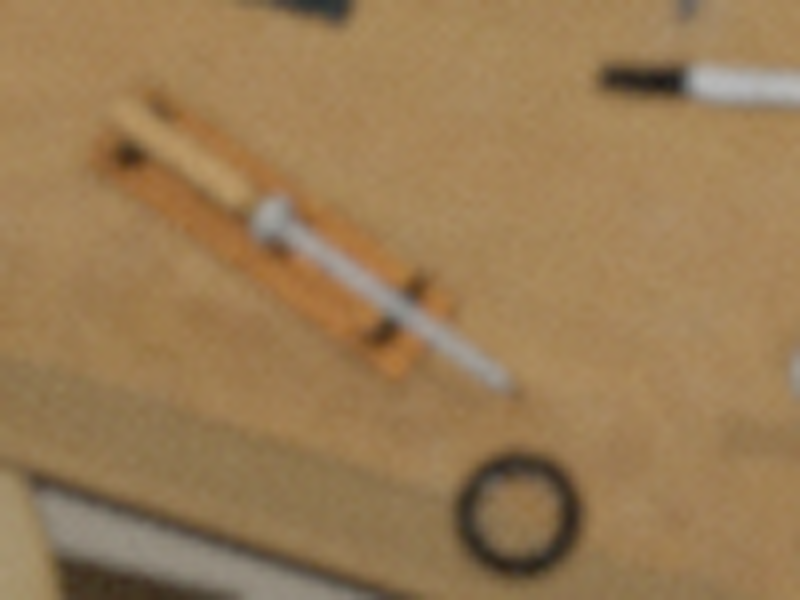

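```bash
cat > h.py <<'E'
from cell import *
import cv2,numpy as np
from scipy.optimize import least_squares
from scipy.spatial.transform import Rotation as R
np.set_printoptions(precision=4,suppress=True)
CM={n:camera_model(n) for n in("scene","top")}
def proj(n,P):
    c=CM[n];E=np.array(c['extrinsics']);f=200/np.tan(np.radians(c['vfov'])/2)
    p=(np.atleast_2d(P)-E[:3,3])@E[:3,:3]
    return np.c_[c['cx']+f*p[:,0]/p[:,2],c['cy']+f*p[:,1]/p[:,2]]
def uncrop(p,off,f): return (np.array(p)+.5)/f-.5+np.array(off)
def T2(q,P):
    c,s=np.cos(q[2]),np.sin(q[2]);P=np.atleast_2d(P).astype(float)
    return np.c_[q[0]+c*P[:,0]-s*P[:,1],q[1]+s*P[:,0]+c*P[:,1],P[:,2]]
def fit(obs,q0,loss='soft_l1'):
    def r(q): return np.concatenate([(proj(n,T2(q,P))[0]-np.array(px)) for n,P,px in obs])
    s=least_squares(r,q0,loss=loss)
    return s.x,r(s.x).reshape(-1,2)
E
cat > fit0.py <<'E'
from h import *
t=lambda p:uncrop(p,(320,190),8); s=lambda p:uncrop(p,(290,165),6)
m=lambda x,y,z:np.array([x,y,z])/1000
obs=[('top',m(60,110,90),t((225,108))),('top',m(-60,110,90),t((172,385))),('top',m(-60,-110,90),t((660,475))),('top',m(0,141,133),t((130,210))),
('scene',m(-60,110,90),s((210,345))),('scene',m(-60,110,0),s((212,462))),('scene',m(-60,-110,90),s((632,408))),('scene',m(-60,-110,0),s((615,527))),('scene',m(0,141,133),s((185,200)))]
q,r=fit(obs,[0.6,-0.1,0.1]);print('tank',q);print(r)
t=lambda p:uncrop(p,(235,170),8); s=lambda p:uncrop(p,(215,175),7)
obs=[('top',m(186,0,55),t((512,385))),('top',m(52,0,55),t((272,220))),('top',m(-40,0,62),t((117,105))),
('scene',m(186,0,55),s((458,274))),('scene',m(52,0,55),s((272,182)))]
q,r=fit(obs,[0.6,0.2,-1]);print('gauge',q);print(r)
print(T2(q,m(186,0,55)))
E
python3 fit0.py
```

```text
tank [ 0.5298 -0.1729  0.1177]
[[-0.2563  1.0751]
 [ 0.0208 -1.1321]
 [ 0.0726 -0.0262]
 [ 0.2925  0.6953]
 [-0.093  -2.2181]
 [-0.1691  0.4853]
 [ 0.0254 -1.1587]
 [ 0.2481  1.8268]
 [-0.1147 -0.8197]]
gauge [ 0.5324  0.2792 -1.8707]
[[-0.7807  0.2023]
 [ 0.0867  0.1605]
 [-0.5107  0.1393]
 [ 0.3132 -0.0625]
 [ 0.9342 -0.4874]]
[[0.4775 0.1015 0.055 ]]
```

```bash
cat > ov.py <<'E'
from h import *
def overlay(n,src,off,size,f,segs,out):
    a=cv2.imread(src);x,y=off;w,h=size
    im=cv2.resize(a[y:y+h,x:x+w],None,fx=f,fy=f,interpolation=cv2.INTER_CUBIC)
    for P,Q,col in segs:
        p=[(v-np.array(off)+.5)*f-.5 for v in (proj(n,P)[0],proj(n,Q)[0])]
        cv2.line(im,*[tuple(int(round(k)) for k in v) for v in p],col,1,cv2.LINE_AA)
    cv2.imwrite(out,im)
def tankseg(q):
    m=lambda x,y,z:T2(q,np.array([x,y,z])/1000)[0]
    S=[];c=(0,0,255)
    for z in(0,90):
        C=[(60,110),(-60,110),(-60,-110),(60,-110)]
        for i in range(4): S.append((m(*C[i],z),m(*C[(i+1)%4],z),c))
    for x,y in C: S.append((m(x,y,0),m(x,y,90),c))
    S.append((m(-60,50,90),m(60,50,90),(255,0,0)))
    a=np.radians(35);S.append((m(0,141,133),m(0,141-80*np.cos(a),133-80*np.sin(a)),(0,255,0)))
    t=np.linspace(0,2*np.pi,17);ring=[m(14.5*np.cos(k),141-14.5*np.sin(k)*np.sin(a),133+14.5*np.sin(k)*np.cos(a)) for k in t]
    S+=[(ring[i],ring[i+1],(0,255,0)) for i in range(16)]
    return S
def gseg(q):
    m=lambda x,y,z:T2(q,np.array([x,y,z])/1000)[0]
    r=(0,0,255);S=[(m(-40,0,55),m(186,0,55),r)]
    for y in(-25,25): S.append((m(-49,y,8),m(141,y,8),(255,0,0)))
    for x in(-34,116): S.append((m(x,-18,63),m(x,18,63),(0,255,0)))
    for x in(48,56): S.append((m(x,-13,55),m(x,13,55),(255,0,255)))
    return S
if __name__=="__main__":
    q=[0.5298,-0.1729,0.1177];g=[0.5324,0.2792,-1.8707]
    overlay('scene','pics/scene0.png',(290,165),(130,100),6,tankseg(q),'pics/o_s1.png')
    overlay('top','pics/top0.png',(320,190),(100,75),8,tankseg(q),'pics/o_t1.png')
    overlay('scene','pics/scene0.png',(215,175),(100,80),7,gseg(g),'pics/o_s2.png')
    overlay('top','pics/top0.png',(235,170),(100,75),8,gseg(g),'pics/o_t2.png')
E
python3 ov.py
```

```text
(no output)
```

View pics/o_s1.png

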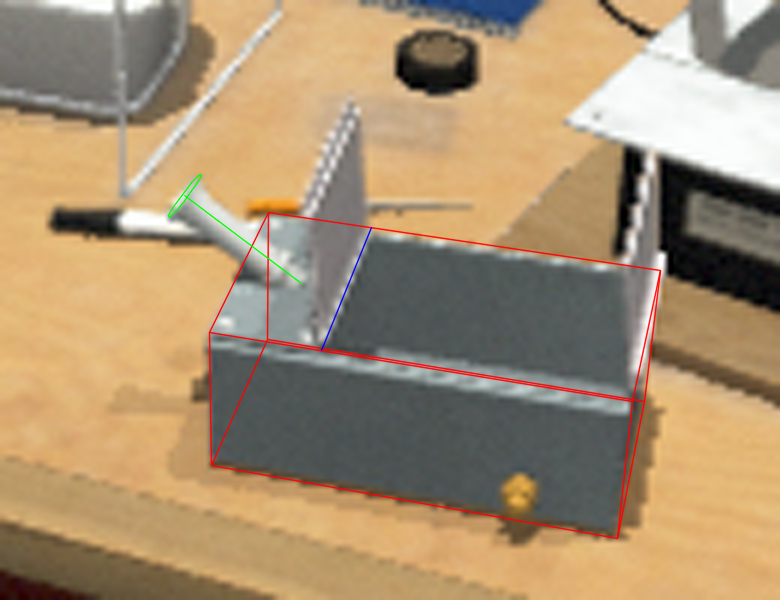

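View pics/o_t1.png

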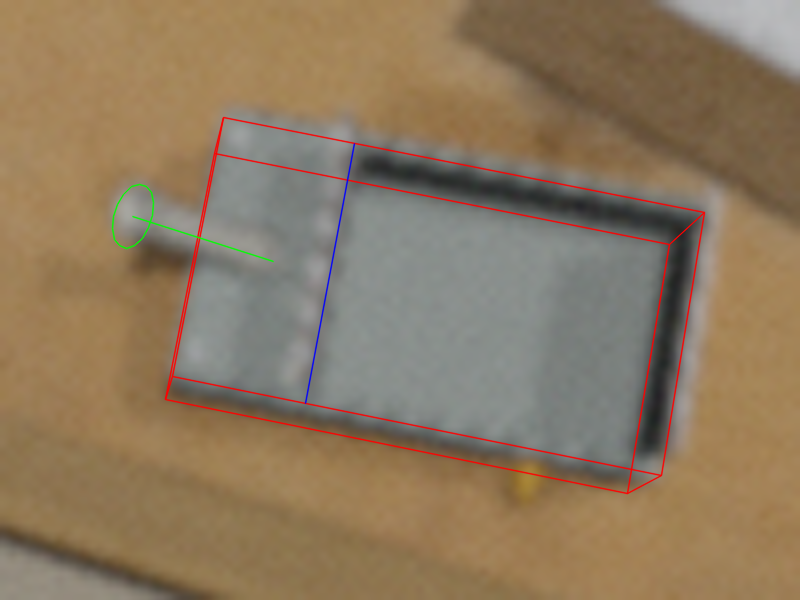

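View pics/o_s2.png

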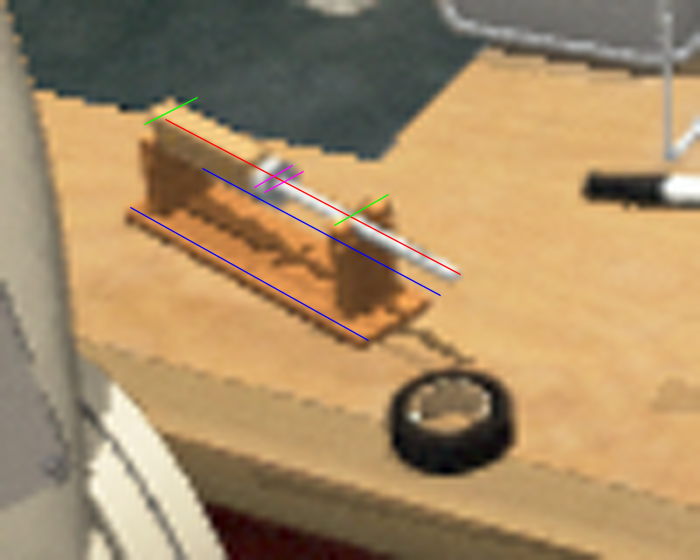

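View pics/o_t2.png

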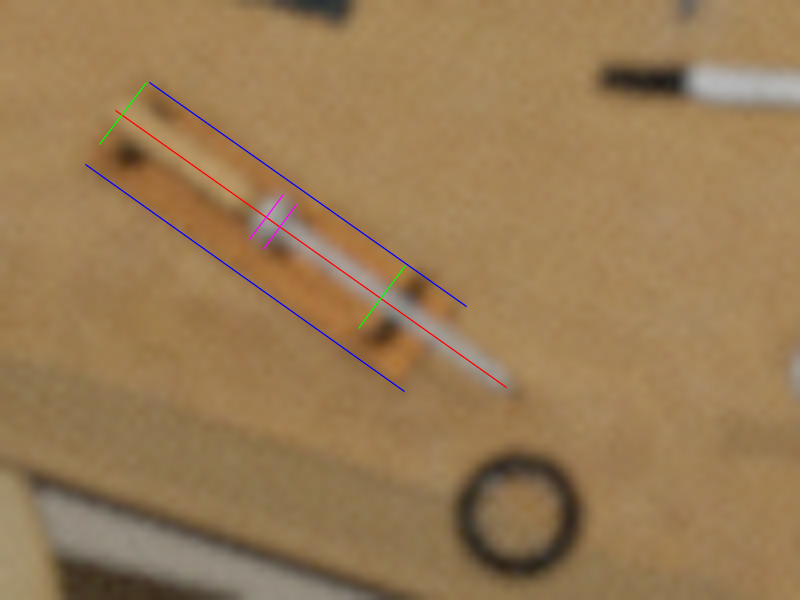

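```bash
cat >> fit0.py <<'E'
print("-----")
t=lambda p:uncrop(p,(320,190),8); s=lambda p:uncrop(p,(290,165),6)
A=[('top',m(60,110,90),t((225,108))),('top',m(-60,110,90),t((174,380))),('top',m(-60,-110,90),t((660,467))),('top',m(0,141,133),t((130,210)))]
B=[('scene',m(-60,110,90),s((210,342))),('scene',m(-60,110,0),s((212,462))),('scene',m(-60,-110,90),s((632,408))),('scene',m(-60,-110,0),s((615,527))),('scene',m(0,141,133),s((185,200))),('scene',m(60,110,90),s((270,218))),('scene',m(60,-110,90),s((655,268)))]
for o in(A,B):
    q,r=fit(o,[0.6,-0.1,0.1],'linear');print('tank',q);print(r)
E
python3 fit0.py | sed -n '/---/,$p'
python3 - <<'E'
import cv2
a=cv2.imread("pics/scene0.png")
cv2.imwrite("pics/z1.png",cv2.resize(a[190:250,315:405],None,fx=8,fy=8,interpolation=cv2.INTER_NEAREST))
E
```

```text
-----
tank [ 0.5321 -0.1722  0.1242]
[[-0.3735  0.5915]
 [-0.1318 -0.964 ]
 [ 0.2205  0.1141]
 [ 0.2725  0.269 ]]
tank [ 0.5288 -0.1729  0.1322]
[[-0.0714 -1.2201]
 [-0.1479  1.0047]
 [ 0.3145 -1.2483]
 [ 0.5263  1.7343]
 [-0.3993 -0.3425]
 [-0.8225 -0.7145]
 [ 0.503   0.1438]]
```

View pics/z1.png

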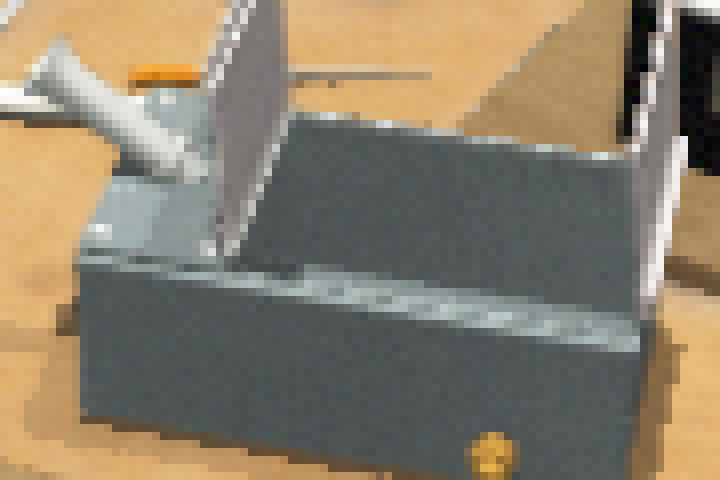

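```bash
cat > go.py <<'E'
from h import *
TQ=[0.531,-0.1722,0.127]
def tank(x,y,z): return T2(TQ,np.array([x,y,z])/1000)[0]
def Rdown(yaw): # tool z down, tool y at yaw
    y=np.array([np.cos(yaw),np.sin(yaw),0]);z=np.array([0,0,-1.]);return np.c_[np.cross(y,z),y,z]
def rem(p,Rt=None,o=None):
    o=o or get_obs();Rc=np.array(o['eef_rot']);d=Rc.T@(np.array(p)-np.array(o['ee_pos']))
    print('shift units',d/0.1,'mm',d*1000)
    if Rt is not None:
        w=R.from_matrix(Rc.T@Rt).as_rotvec();print('turn units',w/(np.pi/2),'rows',np.linalg.norm(w)/0.15)
        print('shift in final frame',Rt.T@(np.array(p)-np.array(o['ee_pos']))/0.1)
def tri(pt,ps):
    def ray(n,p):
        c=CM[n];E=np.array(c['extrinsics']);f=200/np.tan(np.radians(c['vfov'])/2)
        d=E[:3,:3]@np.array([(p[0]-c['cx'])/f,(p[1]-c['cy'])/f,1]);return E[:3,3],d/np.linalg.norm(d)
    a,u=ray('top',pt);b,v=ray('scene',ps)
    s=np.linalg.lstsq(np.c_[u,-v],b-a,rcond=None)[0];P,Q=a+s[0]*u,b+s[1]*v
    return (P+Q)/2,np.linalg.norm(P-Q)
E
python3 - <<'E'
from go import *
import cell
print([k for k in dir(cell) if not k.startswith('__')])
try: print(tcp_to_tips)
except Exception as e: print(e)
print('mouth',tri(uncrop((130,210),(320,190),8),uncrop((185,200),(290,165),6)),tank(0,141,133))
print('saw',tri((393,190),(386,185)))
p=tank(-15,-150,260);print(p);rem(p,Rdown(TQ[2]))
E
python3 - <<'E'
import cv2
a=cv2.imread("pics/scene0.png");b=cv2.imread("pics/top0.png")
cv2.imwrite("pics/z2.png",cv2.hconcat([cv2.resize(a[145:245,375:500],(500,400)),cv2.resize(b[130:250,370:500],(300,277))[:277] if 0 else cv2.resize(b[130:250,370:500],(433,400))])[:,:800])
E
```

```text
['IKError', 'camera_model', 'close_job', 'get_obs', 'grab_frame', 'tcp_to_tips']
0.011
mouth (array([ 0.5164, -0.0313,  0.1276]), np.float64(0.0008580943466055318)) [ 0.5131 -0.0323  0.133 ]
saw (array([ 0.6703, -0.2019,  0.1285]), np.float64(0.013591335268767126))
[ 0.5351 -0.3229  0.26  ]
shift units [-6.2193 -6.8655 -0.1751] mm [-621.9289 -686.548   -17.5055]
turn units [-0.0007  0.0004  0.6366] rows 6.66656143756545
shift in final frame [-9.1372  1.5239 -0.1841]
```

View pics/z2.png

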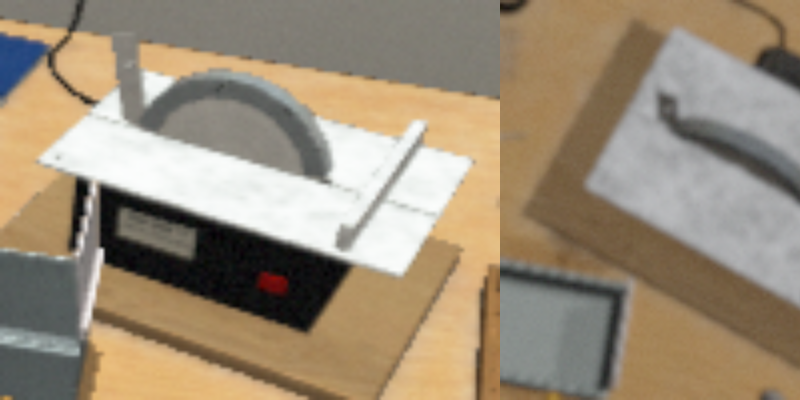

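Call:
jog_arm --pt "0 0 0.091 0 0 -0.1 1" --pt "0 0 0.091 0 0 -0.1 1" --pt "0 0 0.091 0 0 -0.1 1" --pt "0 0 0.091 0 0 0 1" --pt "0 0 0.091 0 0 0 1"

```text
time_s: 0.6
ee_pos: [0.2683, 0.5644, 0.2722]
eef_rot: [[-0.395, 0.919, -0.0], [0.919, 0.395, -0.0], [-0.0, -0.0, -1.0]]
contact_force: [-0.4, 0.2, -0.8]
grip_width: 0.144
```

Call:
jog_arm --pt "0 0 0.091 0 0 0 1" --pt "0 0 0.091 0 0 0 1" --pt "0 0 0 -0.49 0.08 0 1" --pt "0 0 0 -0.49 0.08 0 1" --pt "0 0 0 -0.49 0.08 0 1"

```text
time_s: 1.1
ee_pos: [0.3108, 0.4198, 0.2716]
eef_rot: [[-0.127, 0.992, -0.0], [0.992, 0.127, -0.001], [-0.001, -0.0, -1.0]]
contact_force: [1.9, 1.0, 1.2]
grip_width: 0.003
```

Call:
jog_arm --pt "0 0 0 -0.49 0.08 0 1" --pt "0 0 0 -0.49 0.08 0 1" --pt "0 0 0 -0.49 0.08 0 1" --pt "0 0 0 -0.49 0.08 0 1" --pt "0 0 0 -0.49 0.08 0 1"

```text
time_s: 1.6
ee_pos: [0.3813, 0.1815, 0.2721]
eef_rot: [[-0.126, 0.992, -0.0], [0.992, 0.126, 0.0], [0.0, -0.0, -1.0]]
contact_force: [1.9, -0.7, -0.1]
grip_width: -0.002
```

Call:
jog_arm --pt "0 0 0 -0.48 0.08 0 1" --pt "0 0 0 -0.48 0.08 0 1" --pt "0 0 0 -0.48 0.08 0 1" --pt "0 0 0 -0.48 0.08 0 1" --pt "0 0 0 -0.48 0.08 0 1"

```text
time_s: 2.1
ee_pos: [0.4511, -0.0515, 0.2723]
eef_rot: [[-0.126, 0.992, 0.0], [0.992, 0.126, 0.001], [0.001, 0.0, -1.0]]
contact_force: [0.1, 1.2, -1.1]
grip_width: -0.002
```

Call:
jog_arm --pt "0 0 0 -0.48 0.08 0 1" --pt "0 0 0 -0.48 0.08 0 1" --pt "0 0 0 -0.48 0.08 0 1" --pt "0 0 0 -0.48 0.08 0 1" --pt "0 0 0 -0.48 0.08 0 1"

```text
time_s: 2.6
ee_pos: [0.5219, -0.2837, 0.2721]
eef_rot: [[-0.128, 0.992, 0.0], [0.992, 0.128, 0.0], [-0.0, 0.0, -1.0]]
contact_force: [0.7, 0.7, 1.9]
grip_width: -0.005
```

```bash
python3 - <<'E'
from go import *
for n in("scene","top"): cv2.imwrite(f"pics/{n}1.png",grab_frame(n)[:,:,::-1])
o=get_obs();print(o['joint_positions'],o['ee_pos']);rem(tank(-15,-148,166),Rdown(TQ[2]))
p=np.array(o['ee_pos'])+np.array([0,0,-0.011]);print(proj('scene',p),proj('top',p))
a=cv2.imread("pics/scene1.png");b=cv2.imread("pics/top1.png")
cv2.imwrite("pics/z3.png",cv2.hconcat([cv2.resize(a[140:265,300:425],(400,400)),cv2.resize(b[160:285,310:435],(400,400))]))
E
```

```text
[-0.3235  0.3537  0.9671  1.5429 -0.2863  1.4008  0.7811] [ 0.5193 -0.2895  0.2701]
shift units [-0.3257  0.1244  1.042 ] mm [-32.5737  12.4373 104.1995]
turn units [-0.0038  0.0027 -0.0061] rows 0.07997237080143202
shift in final frame [-0.3312  0.1151  1.0413]
[[403.5684 176.8447]] [[414.5888 233.0443]]
```

View pics/z3.png

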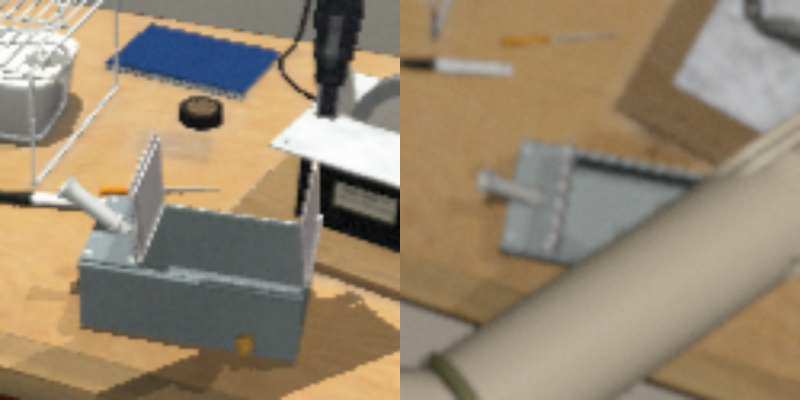

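Call:
jog_arm --pt "0 0 0 -0.4 0.1 0 1" --pt "0 0 0 0 0 0.4 1" --pt "0 0 0 0 0 0.4 1" --pt "0 0 0 0 0 0.22 1" --pt "0 0 0 0 0 0 1"

```text
time_s: 3.2
ee_pos: [0.5346, -0.3193, 0.1669]
eef_rot: [[-0.126, 0.992, -0.005], [0.992, 0.126, 0.003], [0.003, -0.005, -1.0]]
contact_force: [-0.1, -0.2, 0.3]
grip_width: -0.001
```

```bash
python3 - <<'E'
from go import *
for n in("scene",): cv2.imwrite(f"pics/{n}2.png",grab_frame(n)[:,:,::-1])
o=get_obs();print(o['joint_positions'],o['ee_pos'],o['contact_force']);rem(tank(-15,-148,166),Rdown(TQ[2]))
a=cv2.imread("pics/scene2.png")
cv2.imwrite("pics/z4.png",cv2.resize(a[140:265,300:425],(600,600),interpolation=cv2.INTER_CUBIC))
E
```

```text
[-0.1989  0.507   0.8992  1.5937 -0.4122  1.2454  0.9006] [ 0.5355 -0.3201  0.1694] [-0.3667 -0.1232  0.2773]
shift units [-0.0074 -0.0075  0.0337] mm [-0.7379 -0.7527  3.3657]
turn units [-0.0015 -0.0009 -0.0003] rows 0.018222968499475904
shift in final frame [-0.0073 -0.0076  0.0336]
```

View pics/z4.png

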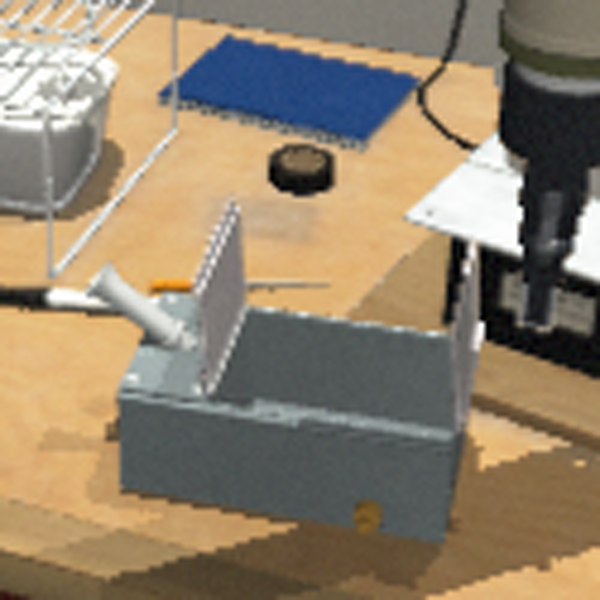

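Call:
jog_arm --pt "0 0 0 0.2 0 0.01 1" --pt "0 0 0 0.2 0 0.01 1" --pt "0 0 0 0.1 0 0.03 1" --pt "0 0 0 0.11 0 0.03 1" --pt "0 0 0 0.14 0 0.11 1"

```text
time_s: 3.75
ee_pos: [0.5274, -0.247, 0.1528]
eef_rot: [[-0.125, 0.992, 0.003], [0.992, 0.125, -0.001], [-0.001, 0.003, -1.0]]
contact_force: [0.7, -0.6, 0.3]
grip_width: 0.0
```

Call:
jog_arm --pt "0 0 0 0.11 0 0.14 1" --pt "0 0 0 0.07 0 0.16 1" --pt "0 0 0 0.02 0 0.12 1" --pt "0 0 0 0 0 0 1"

```text
time_s: 4.15
ee_pos: [0.5235, -0.2261, 0.1082]
eef_rot: [[-0.126, 0.992, -0.002], [0.992, 0.126, 0.001], [0.001, -0.002, -1.0]]
contact_force: [-0.3, -0.2, -0.2]
grip_width: 0.002
```

```bash
python3 - <<'E'
from go import *
for n in("scene",): cv2.imwrite(f"pics/{n}3.png",grab_frame(n)[:,:,::-1])
o=get_obs();print(o['joint_positions'],o['ee_pos'],o['contact_force']);rem(tank(-15,-53,104),Rdown(TQ[2]))
a=cv2.imread("pics/scene3.png")
cv2.imwrite("pics/z5.png",cv2.resize(a[140:265,300:425],(600,600),interpolation=cv2.INTER_CUBIC))
E
```

```text
[-0.3883  0.4469  0.8924  1.799  -0.39    1.0842  0.7695] [ 0.5239 -0.2268  0.1091] [ 0.5656 -0.3625  0.0888]
shift units [ 0.003  -0.0099  0.0514] mm [ 0.2966 -0.9851  5.1388]
turn units [-0.0005 -0.     -0.0005] rows 0.008047116468131109
shift in final frame [ 0.003  -0.0099  0.0514]
```

View pics/z5.png

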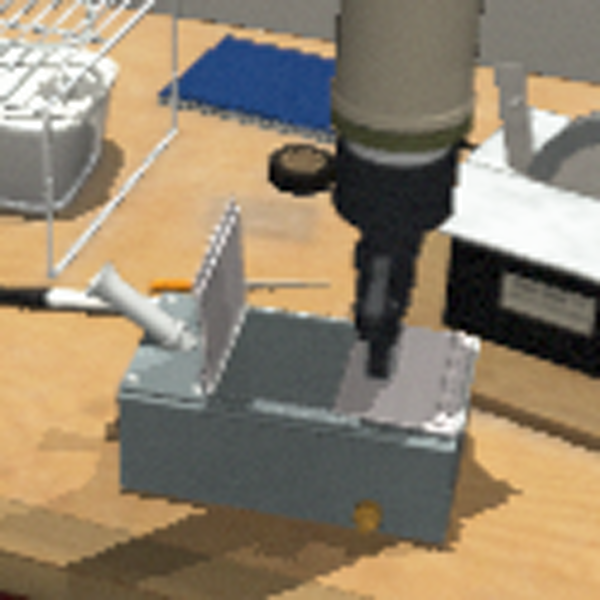

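Call:
jog_arm --pt "0 0 0 0 0 0.04 1" --pt "0 0 0 0 0 0.03 1" --pt "0 0 0 0 0 0 1"

```text
time_s: 4.5
ee_pos: [0.5246, -0.2274, 0.104]
eef_rot: [[-0.125, 0.992, 0.002], [0.992, 0.125, 0.0], [0.0, 0.002, -1.0]]
contact_force: [-5.6, 1.9, 15.2]
grip_width: 0.002
```

Call:
jog_arm --pt "0 0 0 0 0 -0.4 1" --pt "0 0 0 0 0 -0.45 1" --pt "0 0 0 0 0 -0.45 1" --pt "0 0 0 0.45 -0.08 0 1" --pt "0 0 0 0.48 -0.08 0 1"

```text
time_s: 5.0
ee_pos: [0.4967, -0.1378, 0.2336]
eef_rot: [[-0.121, 0.993, 0.003], [0.993, 0.121, -0.001], [-0.001, 0.003, -1.0]]
contact_force: [1.1, 2.3, 0.5]
grip_width: -0.005
```

Call:
jog_arm --pt "0 0 0 0.48 -0.03 0 1" --pt "0 0 0 0.02 0 0 1" --pt "0 0 0 0 0 0 1"

```text
time_s: 5.3
ee_pos: [0.4874, -0.0859, 0.2327]
eef_rot: [[-0.129, 0.992, 0.001], [0.992, 0.129, 0.001], [0.001, 0.001, -1.0]]
contact_force: [-1.2, -0.4, 0.4]
grip_width: 0.002
```

```bash
python3 - <<'E'
from go import *
for n in("scene",): cv2.imwrite(f"pics/{n}4.png",grab_frame(n)[:,:,::-1])
o=get_obs();print(o['joint_positions'],o['ee_pos'],o['contact_force']);rem(tank(-32,92,166),Rdown(TQ[2]))
a=cv2.imread("pics/scene4.png")
cv2.imwrite("pics/z6.png",cv2.resize(a[140:265,300:425],(600,600),interpolation=cv2.INTER_CUBIC))
E
```

```text
[-0.8396  0.0286  0.9589  1.8492 -0.0252  1.2751  0.253 ] [ 0.4874 -0.0875  0.2327] [-0.3251 -0.6428  0.0128]
shift units [0.0248 0.0041 0.667 ] mm [ 2.4794  0.4055 66.6975]
turn units [ 0.0007 -0.0003 -0.0003] rows 0.008136053986450712
shift in final frame [0.0251 0.0048 0.667 ]
```

View pics/z6.png

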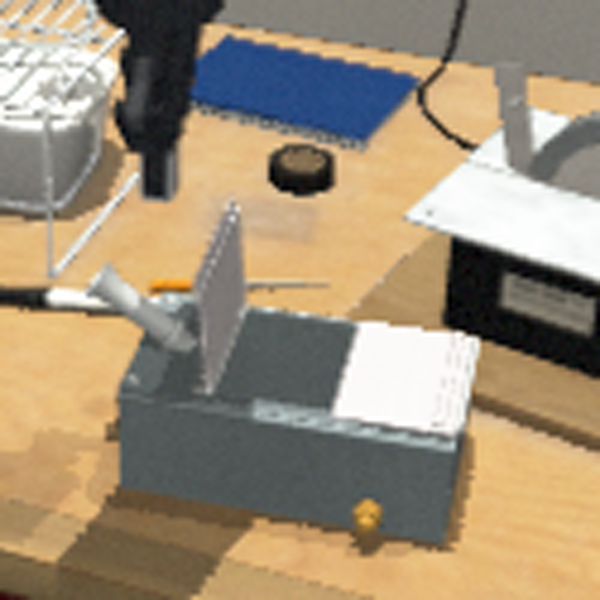

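Call:
jog_arm --pt "0 0 0 0 0 0.35 1" --pt "0 0 0 0 0 0.3 1" --pt "0 0 0 -0.15 0 0 1" --pt "0 0 0 -0.2 0 0 1" --pt "0 0 0 -0.14 0 0.03 1"

```text
time_s: 5.85
ee_pos: [0.4933, -0.139, 0.1643]
eef_rot: [[-0.122, 0.992, -0.0], [0.992, 0.122, -0.001], [-0.001, -0.0, -1.0]]
contact_force: [-0.8, 1.7, -0.6]
grip_width: 0.002
```

Call:
jog_arm --pt "0 0 0 -0.14 0 0.03 1" --pt "0 0 0 -0.14 0 0.1 1" --pt "0 0 0 -0.11 0 0.14 1" --pt "0 0 0 -0.07 0 0.16 1" --pt "0 0 0 -0.02 0 0.12 1"

```text
time_s: 6.35
ee_pos: [0.4989, -0.1865, 0.1085]
eef_rot: [[-0.122, 0.993, -0.001], [0.993, 0.122, -0.002], [-0.002, -0.001, -1.0]]
contact_force: [0.1, -0.3, 1.3]
grip_width: -0.003
```

Call:
jog_arm --pt "0 0 0 0 0 0.06 1" --pt "0 0 0 0 0 0.03 1" --pt "0 0 0 0 0 0 1"

```text
time_s: 6.65
ee_pos: [0.499, -0.1857, 0.1034]
eef_rot: [[-0.123, 0.992, -0.001], [0.992, 0.123, 0.001], [0.001, -0.0, -1.0]]
contact_force: [-19.5, 2.8, 44.9]
grip_width: 0.0
```

```bash
python3 - <<'E'
from go import *
for n in("scene",): cv2.imwrite(f"pics/{n}5.png",grab_frame(n)[:,:,::-1])
o=get_obs();print(o['joint_positions'],o['ee_pos'],o['contact_force']);rem(tank(-32,-7,103),Rdown(TQ[2]))
a=cv2.imread("pics/scene5.png")
cv2.imwrite("pics/z7.png",cv2.resize(a[140:265,300:425],(600,600),interpolation=cv2.INTER_CUBIC))
E
```

```text
[-0.5191  0.3669  0.9372  1.9047 -0.3423  1.0401  0.6871] [ 0.499  -0.1857  0.1034] [-19.6665   1.6738  44.6289]
shift units [0.0233 0.0142 0.0038] mm [2.3293 1.4158 0.384 ]
turn units [-0.0001 -0.0003 -0.0021] rows 0.0225153231356929
shift in final frame [0.0232 0.0142 0.0038]
```

View pics/z7.png

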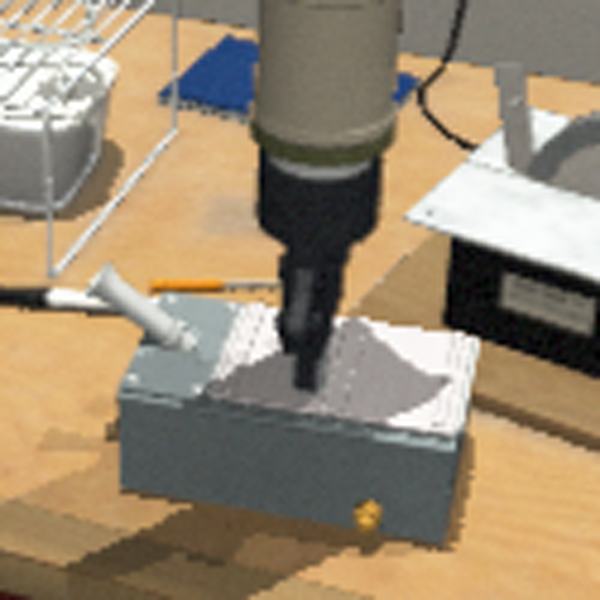

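Call:
jog_arm --pt "0 0 0 0 0 -0.3 1" --pt "0 0 0 0 0 -0.45 1" --pt "0 0 0 0 0 -0.45 1" --pt "0 0 0 0.45 0.09 0 1" --pt "0 0 0 0.46 0.09 0 1"

```text
time_s: 7.2
ee_pos: [0.5065, -0.0914, 0.2219]
eef_rot: [[-0.122, 0.993, 0.003], [0.993, 0.122, 0.0], [-0.0, 0.003, -1.0]]
contact_force: [0.6, 0.3, -0.1]
grip_width: 0.001
```

Call:
jog_arm --pt "0 0 0 0.46 0.09 0 1" --pt "0 0 0 0.46 0.09 0 1" --pt "0 0 0 0.46 0.09 0 1" --pt "0 0 0 0.46 0.09 0 1" --pt "0 0 0 0.46 0.09 0 1"

```text
time_s: 7.7
ee_pos: [0.5216, 0.1447, 0.2207]
eef_rot: [[-0.125, 0.992, 0.001], [0.992, 0.125, 0.001], [0.001, 0.001, -1.0]]
contact_force: [0.1, 0.2, -0.3]
grip_width: 0.001
```

Call:
jog_arm --pt "0 0 0 0.46 0.09 0 -1" --pt "0 0 0 0.46 0.09 0 -1" --pt "0 0 0.091 0.3 0.06 0 -1" --pt "0 0 0.091 0 0 0 -1" --pt "0 0 0.091 0 0 0 -1"

```text
time_s: 8.2
ee_pos: [0.53, 0.268, 0.2201]
eef_rot: [[0.302, 0.953, 0.0], [0.953, -0.302, -0.001], [-0.001, 0.001, -1.0]]
contact_force: [0.2, -1.3, -0.2]
grip_width: 0.848
```

```bash
python3 - <<'E'
from go import *
for n in("scene","top"): cv2.imwrite(f"pics/{n}6.png",grab_frame(n)[:,:,::-1])
o=get_obs();print(o['joint_positions'],o['ee_pos'],o['contact_force']);rem([.5324,.2792,.15],Rdown(-.3))
a=cv2.imread("pics/scene6.png");b=cv2.imread("pics/top6.png")
cv2.imwrite("pics/z8.png",cv2.hconcat([cv2.resize(a[140:265,200:325],(400,400)),cv2.resize(b[150:275,220:345],(400,400))]))
E
```

```text
[-1.2108  0.3502  0.839   1.6163 -0.2676  1.2956 -0.6336] [0.5301 0.267  0.2203] [-0.293  -0.3608 -0.448 ]
shift units [ 0.1238 -0.0152  0.7028] mm [12.376  -1.5218 70.2791]
turn units [ 0.0003  0.0004 -0.0031] rows 0.03341725575933036
shift in final frame [ 0.1234 -0.0142  0.7029]
```

View pics/z8.png

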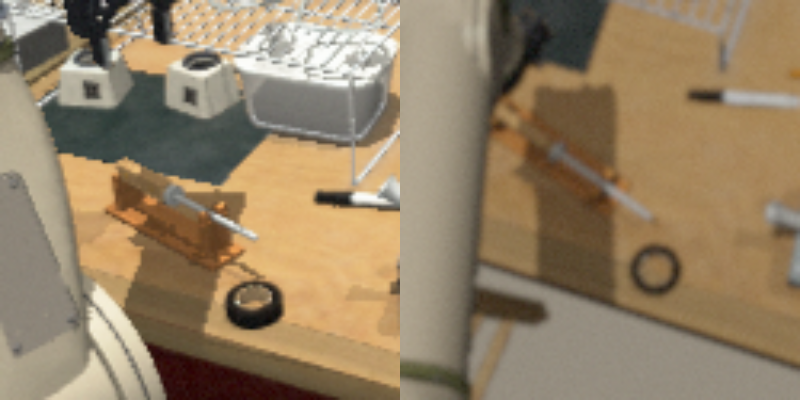

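Call:
jog_arm --pt "0 0 0 0.12 -0.01 0.3 -1" --pt "0 0 0 0 0 0.45 -1" --pt "0 0 0 0 0 0.4 -1" --pt "0 0 0 0 0 0.3 -1" --pt "0 0 0 0 0 0.27 -1"

```text
time_s: 8.8
ee_pos: [0.5323, 0.2783, 0.0467]
eef_rot: [[0.294, 0.956, -0.001], [0.956, -0.294, -0.0], [-0.001, -0.001, -1.0]]
contact_force: [0.6, 1.3, 0.4]
grip_width: 0.997
```

```bash
python3 - <<'E'
from go import *
for n in("scene",): cv2.imwrite(f"pics/{n}7.png",grab_frame(n)[:,:,::-1])
o=get_obs();print(o['joint_positions'],o['ee_pos'],o['contact_force']);rem([.5324,.2792,.047],Rdown(-.3))
a=cv2.imread("pics/scene7.png")
cv2.imwrite("pics/z9.png",cv2.resize(a[165:265,205:305],(600,600),interpolation=cv2.INTER_CUBIC))
E
```

```text
[-1.1212  0.5632  0.7224  1.7605 -0.4349  0.9906 -0.5273] [0.5302 0.2775 0.0428] [-4.1101 -0.7346 -4.6645]
shift units [ 0.0228  0.0162 -0.042 ] mm [ 2.2848  1.6202 -4.2046]
turn units [-0.0023  0.0029  0.0012] rows 0.04138244817642472
shift in final frame [ 0.0231  0.0163 -0.0419]
```

View pics/z9.png

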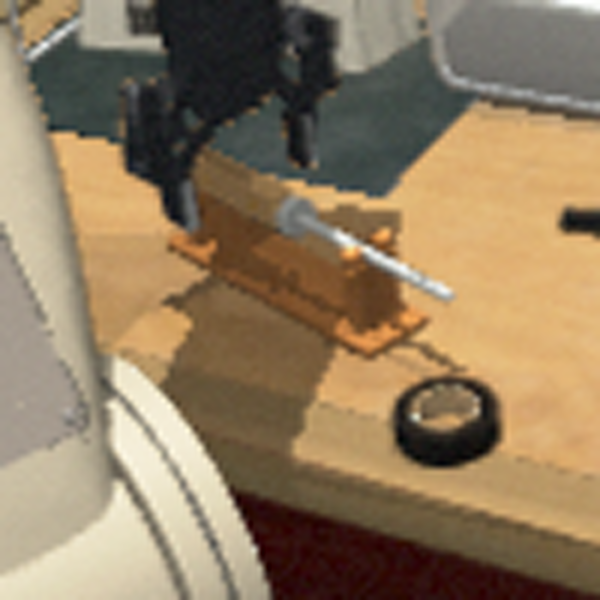

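Call:
jog_arm --pt "0 0 0 0 0 0 1" --pt "0 0 0 0 0 0 1" --pt "0 0 0 0 0 0 1" --pt "0 0 0 0 0 0 1" --pt "0 0 0 0 0 0 1" --newtons 60

```text
time_s: 9.35
ee_pos: [0.533, 0.2793, 0.0494]
eef_rot: [[0.297, 0.955, 0.001], [0.955, -0.297, 0.001], [0.002, 0.001, -1.0]]
contact_force: [-0.9, 2.4, 5.6]
grip_width: 0.178
```

Call:
jog_arm --pt "0 0 0 0 0 0 1" --pt "0 0 0 0 0 0 1" --pt "0 0 0 0 0 0 1" --newtons 100

```text
time_s: 9.65
ee_pos: [0.5331, 0.2793, 0.0496]
eef_rot: [[0.297, 0.955, 0.001], [0.955, -0.297, 0.001], [0.002, 0.001, -1.0]]
contact_force: [-1.3, -0.2, 7.6]
grip_width: 0.172
```

Call:
jog_arm --pt "0 0 0 0 0 -0.1 1" --pt "0 0 0 0 0 -0.3 1" --pt "0 0 0 0 0 -0.4 1" --pt "0 0 0 0 0 -0.45 1" --pt "0 0 0 0 0 -0.45 1"

```text
time_s: 10.15
ee_pos: [0.5323, 0.2784, 0.2207]
eef_rot: [[0.298, 0.954, 0.0], [0.954, -0.298, 0.0], [0.0, 0.0, -1.0]]
contact_force: [0.6, 0.4, 0.1]
grip_width: 0.168
```

Call:
jog_arm --pt "0 0 0 0 0 -0.45 1" --pt "0 0 0 0 0 0 1"

```text
time_s: 10.35
ee_pos: [0.535, 0.2791, 0.2703]
eef_rot: [[0.298, 0.954, 0.008], [0.954, -0.298, 0.006], [0.008, 0.006, -1.0]]
contact_force: [0.9, 0.1, -1.1]
grip_width: 0.167
```

```bash
python3 - <<'E'
from go import *
for n in("scene","top"): cv2.imwrite(f"pics/{n}8.png",grab_frame(n)[:,:,::-1])
o=get_obs();print(o['joint_positions'],o['ee_pos'],o['contact_force'],o['grip_width']);
Rg=np.array(o['eef_rot']);p=np.array(o['ee_pos'])-.008*Rg[:,2]
for d in(0,.056,.186): print(d,proj('scene',p-d*Rg[:,0]),proj('top',p-d*Rg[:,0]))
a=cv2.imread("pics/scene8.png");b=cv2.imread("pics/top8.png")
cv2.imwrite("pics/z10.png",cv2.resize(a[145:245,205:305],(600,600),interpolation=cv2.INTER_CUBIC))
cv2.imwrite("pics/z11.png",cv2.resize(b[165:265,225:325],(600,600),interpolation=cv2.INTER_CUBIC))
E
```

```text
[-1.2232  0.3397  0.8509  1.5338 -0.2589  1.3832 -0.6552] [0.5328 0.2789 0.2644] [-1.0319 -0.7567 -0.3777] 0.17099370620922436
0 [[237.3412 140.8662]] [[247.4946 173.9263]]
0.056 [[248.0882 145.2526]] [[261.2391 183.6933]]
0.186 [[275.3033 156.3605]] [[293.6775 206.7444]]
```

View pics/z10.png

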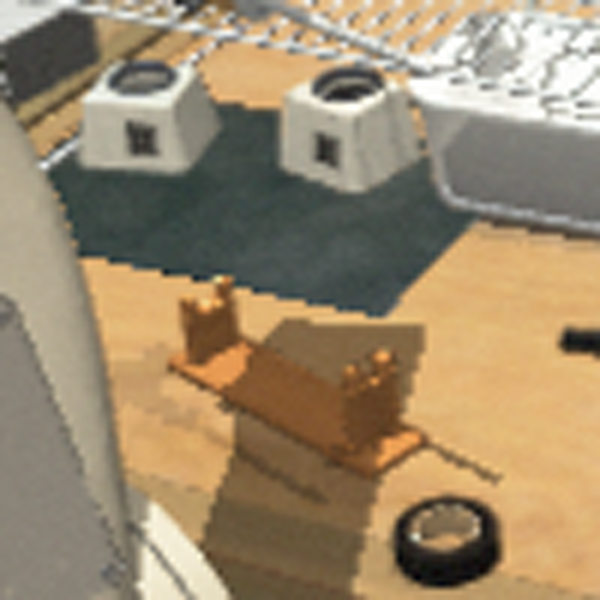

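View pics/z11.png

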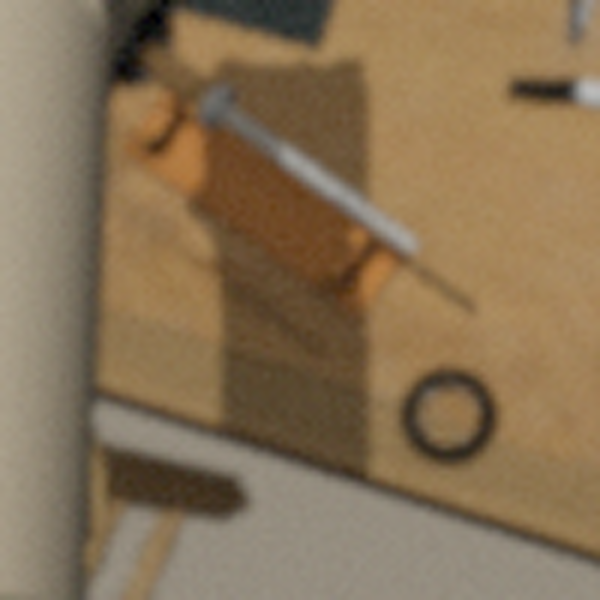

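Call:
jog_arm --pt "0 0 -0.09 0 0 0 1" --pt "0 0 -0.09 0 0 0 1" --pt "0 0 -0.09 0 0 0 1" --pt "0 0.078 0 0 0 -0.1 1" --pt "0 0.078 0 0 0 -0.1 1"

```text
time_s: 10.95
ee_pos: [0.5316, 0.2788, 0.2819]
eef_rot: [[-0.12, 0.992, -0.032], [0.962, 0.124, 0.243], [0.245, -0.002, -0.969]]
contact_force: [1.1, -0.1, -1.1]
grip_width: 0.172
```

Call:
jog_arm --pt "0 0.078 0 0 0 0 1" --pt "0 0.078 0 0 0 0 1" --pt "0 0.077 0 0 0 0 1" --pt "0 0 0 0 0 0 1"

```text
time_s: 11.35
ee_pos: [0.5327, 0.2738, 0.2804]
eef_rot: [[-0.091, 0.993, -0.07], [0.814, 0.115, 0.57], [0.574, -0.005, -0.819]]
contact_force: [-0.0, -0.9, -1.6]
grip_width: 0.168
```

```bash
cat >> go.py <<'E'
def Rins(yaw=TQ[2],pitch=np.radians(35)):
    x=np.array([-np.sin(yaw)*np.cos(pitch),np.cos(yaw)*np.cos(pitch),np.sin(pitch)]);y=np.array([np.cos(yaw),np.sin(yaw),0])
    return np.c_[x,y,np.cross(x,y)]
def tcp_for_tip(tip,Rt): return np.array(tip)+.186*Rt[:,0]+.008*Rt[:,2]
def gaugept(d,o=None):
    o=o or get_obs();Rg=np.array(o['eef_rot']);return np.array(o['ee_pos'])-.008*Rg[:,2]-d*Rg[:,0]
E
python3 - <<'E'
from go import *
o=get_obs();print(o['joint_positions'],o['ee_pos'],o['contact_force'],o['grip_width']);
Rt=Rins();M=np.array([.514,-.032,.131]);p=tcp_for_tip(M+.04*Rt[:,0],Rt);print(p);rem(p,Rt)
E
```

```text
[-0.8608  0.2412  0.7377  1.6952 -0.7981  1.3453  0.195 ] [0.5327 0.2738 0.2804] [-0.0145 -0.9143 -1.6108] 0.16788612699043978
[0.49   0.1562 0.2541]
shift units [-1.069  -0.5584 -0.4243] mm [-106.898   -55.8362  -42.4335]
turn units [ 0.002  -0.0002 -0.008 ] rows 0.08643728944440061
shift in final frame [-1.062  -0.5731 -0.4222]
```

Call:
jog_arm --pt "0 0 -0.008 -0.3 -0.16 -0.12 1" --pt "0 0 0 -0.4 -0.22 -0.16 1" --pt "0 0 0 -0.36 -0.19 -0.14 1" --pt "0 0 0 0 0 0 1" --pt "0 0 0 0 0 0 1"

```text
time_s: 11.85
ee_pos: [0.4903, 0.1604, 0.2561]
eef_rot: [[-0.111, 0.991, -0.071], [0.813, 0.132, 0.567], [0.572, 0.006, -0.821]]
contact_force: [0.1, 0.6, -1.2]
grip_width: 0.17
```

```bash
cat > look.py <<'E'
from go import *
import sys
k=sys.argv[1]
for n in("scene","top"): cv2.imwrite(f"pics/{n}{k}.png",grab_frame(n)[:,:,::-1])
o=get_obs();print(np.array(o['joint_positions']),o['ee_pos'],o['contact_force'],o['grip_width'])
Rt=Rins();M=np.array([.514,-.032,.131])
tip=gaugept(.186,o);print('tip',tip,'rel mouth in tube frame',Rt.T@(tip-M))
for n in("scene","top"):
    print(n,'tip',proj(n,tip)[0],'collar',proj(n,gaugept(.052,o))[0],'mouth',proj(n,M)[0])
rem(tcp_for_tip(M+.0*Rt[:,0],Rt),Rt,o)
a=cv2.imread(f"pics/scene{k}.png");b=cv2.imread(f"pics/top{k}.png")
cv2.imwrite(f"pics/zs{k}.png",cv2.resize(a[145:245,270:370],(800,800),interpolation=cv2.INTER_CUBIC)[:600])
cv2.imwrite(f"pics/zt{k}.png",cv2.resize(b[165:240,275:375],(800,600),interpolation=cv2.INTER_CUBIC))
E
python3 look.py 9
```

```text
[-0.7725  0.1353  0.8044  1.8461 -0.7142  1.3759  0.3766] [0.4904 0.1619 0.2563] [-0.1569 -0.6538 -0.725 ] 0.16964520917381365
tip [0.5121 0.0063 0.1565] rel mouth in tube frame [0.0459 0.003  0.0011]
scene tip [308.9945 188.7478] collar [275.4723 164.0526] mouth [320.1644 197.4434]
top tip [325.381  212.1641] collar [292.4867 202.166 ] mouth [335.9266 216.3213]
shift units [-0.4585 -0.0158 -0.0128] mm [-45.8506  -1.5754  -1.2826]
turn units [0.0005 0.001  0.0064] rows 0.06850616262549704
shift in final frame [-0.4586 -0.0111 -0.0136]
```

View pics/zs9.png

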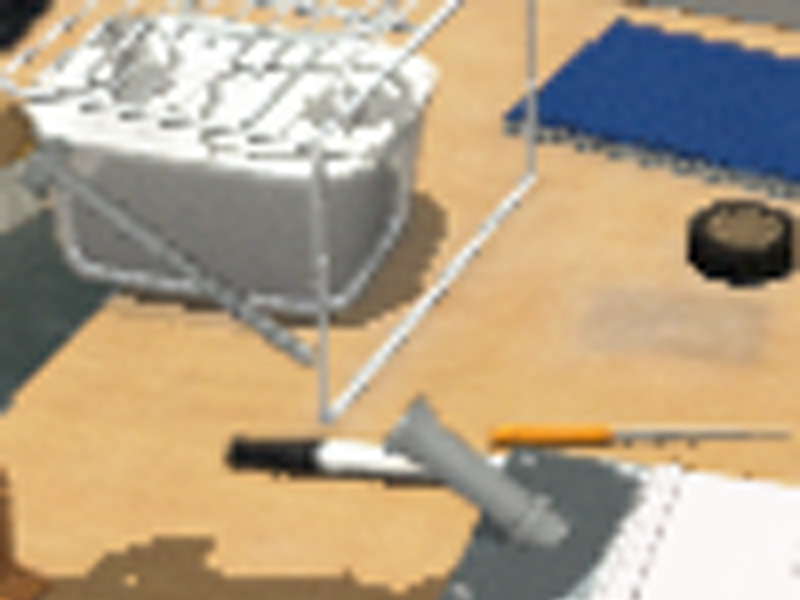

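View pics/zt9.png

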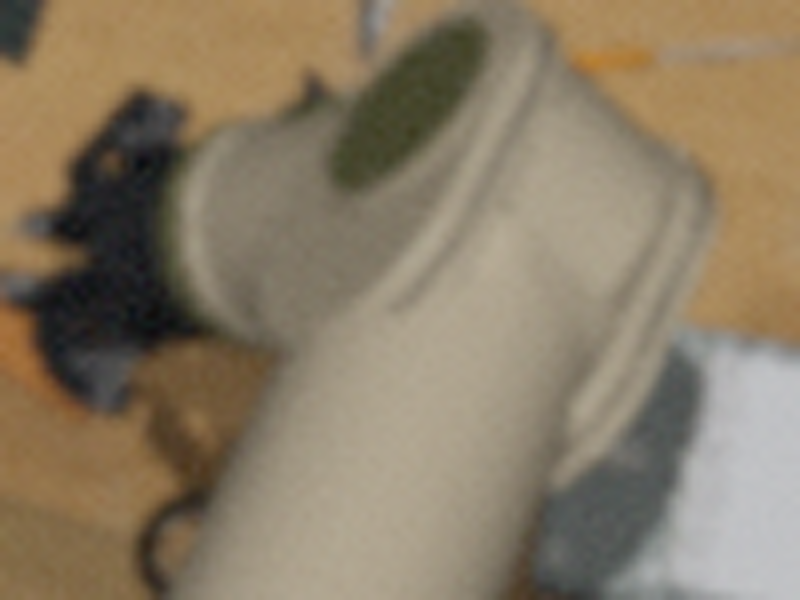

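Call:
jog_arm --pt "0 0 0.0064 0 -0.011 -0.0136 1" --pt "0 0 0 -0.2 0 0 1" --pt "0 0 0 -0.2 0 0 1" --pt "0 0 0 0 0 0 1" --pt "0 0 0 0 0 0 1"

```text
time_s: 12.45
ee_pos: [0.4937, 0.1275, 0.2346]
eef_rot: [[-0.102, 0.992, -0.07], [0.813, 0.124, 0.569], [0.573, 0.001, -0.819]]
contact_force: [-0.0, 0.0, -1.1]
grip_width: 0.167
```

```bash
python3 look.py 10
```

```text
[-0.7135  0.1845  0.8304  1.859  -0.7406  1.3946  0.4704] [0.4937 0.128  0.2351] [-0.2122  0.4061 -0.2485] 0.16611518494637162
tip [ 0.5135 -0.0277  0.1349] rel mouth in tube frame [ 0.0058  0.     -0.0007]
scene tip [318.8629 196.2345] collar [285.6622 171.3776] mouth [320.1644 197.4434]
top tip [334.7327 215.8886] collar [302.8479 205.7847] mouth [335.9266 216.3213]
shift units [-0.0582 -0.0016  0.0077] mm [-5.8181 -0.1574  0.7697]
turn units [ 0.0016 -0.0001 -0.0004] rows 0.016792042436472514
shift in final frame [-0.0582 -0.0016  0.0077]
```

View pics/zs10.png

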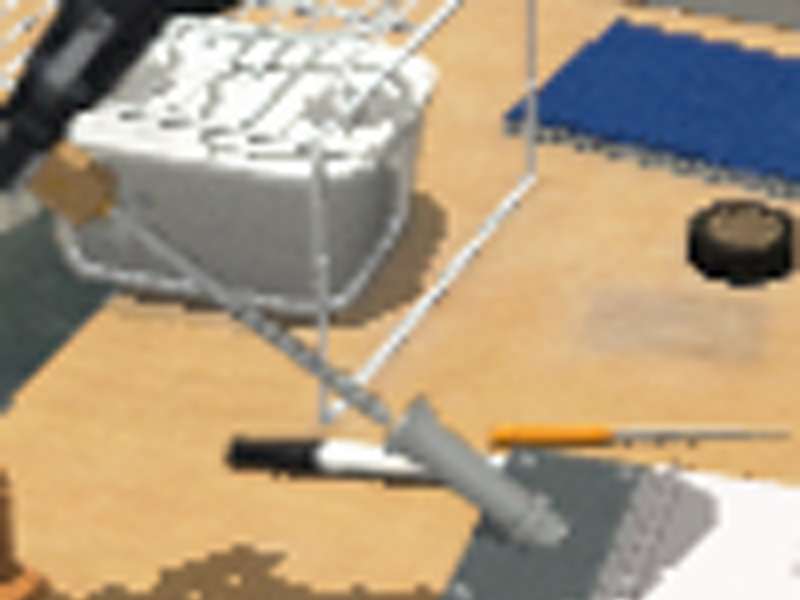

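Call:
jog_arm --pt "0 0 0 -0.06 0 0 1" --pt "0 0 0 -0.06 0 0 1" --pt "0 0 0 -0.06 0 0 1"

```text
time_s: 12.85
ee_pos: [0.4955, 0.1119, 0.2241]
eef_rot: [[-0.102, 0.992, -0.07], [0.813, 0.124, 0.57], [0.574, 0.002, -0.819]]
contact_force: [0.1, -0.1, -0.9]
grip_width: 0.169
```

```bash
python3 look.py 11
```

```text
[-0.6814  0.2132  0.8398  1.8631 -0.7541  1.4031  0.5197] [0.4955 0.1113 0.2238] [ 0.0247 -0.4882 -1.2252] 0.1675750457092287
tip [ 0.5147 -0.0445  0.1237] rel mouth in tube frame [-0.0144 -0.0009 -0.0011]
scene tip [323.8032 200.0109] collar [290.7149 175.1725] mouth [320.1644 197.4434]
top tip [339.3089 217.5767] collar [307.8792 207.517 ] mouth [335.9266 216.3213]
shift units [0.1441 0.0017 0.0108] mm [14.4087  0.1691  1.0772]
turn units [ 0.002   0.0001 -0.0021] rows 0.03080735567509928
shift in final frame [0.1441 0.0022 0.0108]
```

View pics/zs11.png

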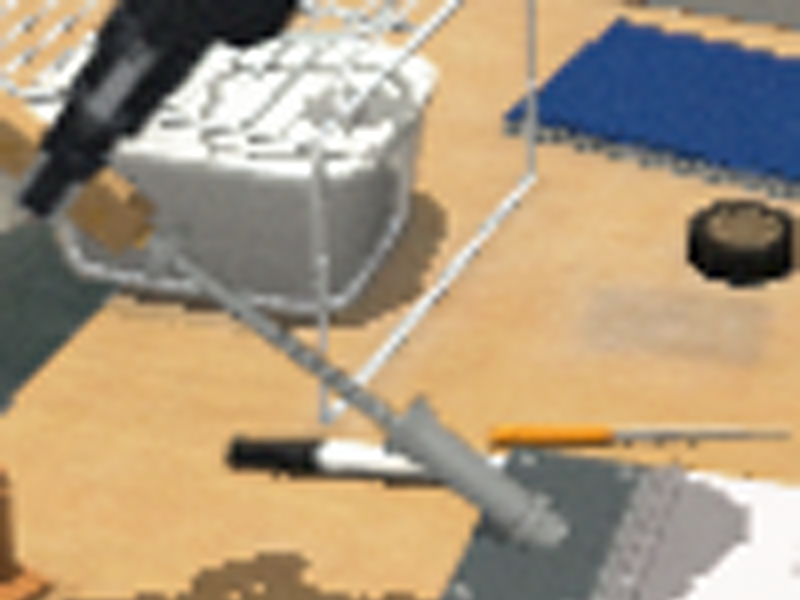

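Call:
jog_arm --pt "0 0 0 -0.06 0 0 1" --pt "0 0 0 -0.06 0 0 1" --pt "0 0 0 0 0 0 1"

```text
time_s: 13.25
ee_pos: [0.4967, 0.1016, 0.2169]
eef_rot: [[-0.101, 0.992, -0.07], [0.813, 0.122, 0.569], [0.573, 0.001, -0.819]]
contact_force: [0.1, -0.7, -2.1]
grip_width: 0.17
```

Call:
jog_arm --pt "0 0 0 -0.06 0 0 1" --pt "0 0 0 -0.06 0 0 1" --pt "0 0 0 0 0 0 1"

```text
time_s: 13.55
ee_pos: [0.4979, 0.0919, 0.21]
eef_rot: [[-0.101, 0.992, -0.07], [0.813, 0.122, 0.569], [0.573, 0.001, -0.819]]
contact_force: [0.7, -0.3, -0.3]
grip_width: 0.167
```

Call:
jog_arm --pt "0 0 0 -0.06 0 0 1" --pt "0 0 0 -0.06 0 0 1" --pt "0 0 0 -0.06 0 0 1" --pt "0 0 0 0 0 0 1"

```text
time_s: 13.95
ee_pos: [0.4997, 0.0773, 0.1997]
eef_rot: [[-0.101, 0.992, -0.07], [0.813, 0.122, 0.569], [0.573, 0.001, -0.819]]
contact_force: [0.1, 0.4, -1.1]
grip_width: 0.174
```

Call:
jog_arm --pt "0 0 0 -0.06 0 0 1" --pt "0 0 0 -0.06 0 0 1" --pt "0 0 0 -0.06 0 0 1" --pt "0 0 0 0 0 0 1"

```text
time_s: 14.35
ee_pos: [0.5016, 0.0626, 0.1893]
eef_rot: [[-0.101, 0.992, -0.07], [0.813, 0.122, 0.569], [0.573, 0.001, -0.819]]
contact_force: [0.7, -0.3, -1.2]
grip_width: 0.165
```

```bash
python3 look.py 12
```

```text
[-0.5739  0.3129  0.851   1.8605 -0.7981  1.4317  0.6717] [0.5016 0.0634 0.1898] [-1.0679 -0.3582 -1.8371] 0.1639414766632745
tip [ 0.5211 -0.0923  0.0897] rel mouth in tube frame [-0.0735 -0.0006 -0.001 ]
scene tip [338.1783 210.7523] collar [305.4019 186.1609] mouth [320.1644 197.4434]
top tip [352.2616 221.6073] collar [322.1029 211.9874] mouth [335.9266 216.3213]
shift units [0.7348 0.0001 0.0104] mm [73.4831  0.008   1.037 ]
turn units [ 0.0019 -0.0001 -0.0015] rows 0.025580543631570127
shift in final frame [0.7348 0.0018 0.0102]
```

View pics/zs12.png

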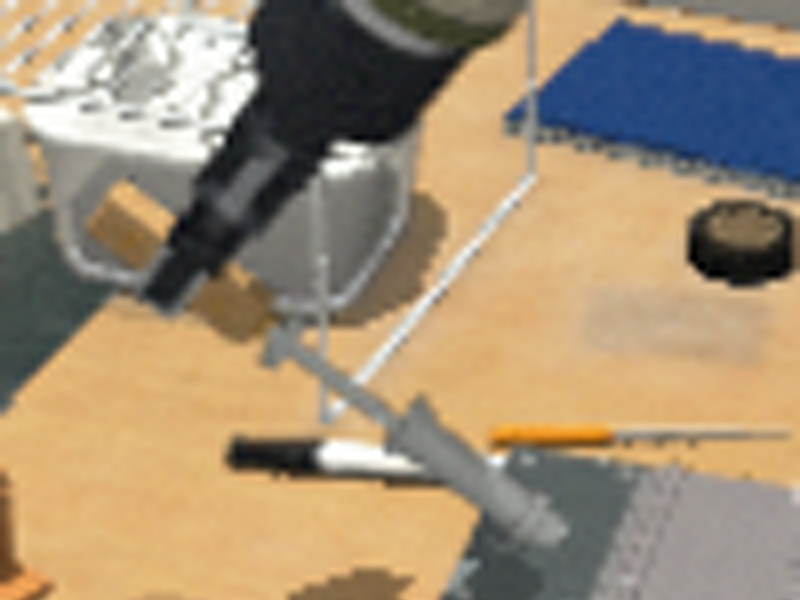

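Call:
jog_arm --pt "0 0 0 -0.06 0 0 1" --pt "0 0 0 -0.06 0 0 1" --pt "0 0 0 -0.06 0 0 1" --pt "0 0 0 0 0 0 1"

```text
time_s: 14.85
ee_pos: [0.5033, 0.0479, 0.1789]
eef_rot: [[-0.1, 0.992, -0.07], [0.813, 0.122, 0.569], [0.573, 0.001, -0.819]]
contact_force: [-0.5, -0.0, -1.3]
grip_width: 0.168
```

Call:
jog_arm --pt "0 0 0 -0.06 0 0 1" --pt "0 0 0 -0.06 0 0 1" --pt "0 0 0 -0.06 0 0 1" --pt "0 0 0 -0.06 0 0 1" --pt "0 0 0 0 0 0 1"

```text
time_s: 15.35
ee_pos: [0.5058, 0.0285, 0.1652]
eef_rot: [[-0.101, 0.992, -0.07], [0.813, 0.122, 0.569], [0.573, 0.001, -0.819]]
contact_force: [-0.0, -0.0, -1.2]
grip_width: 0.17
```

Call:
jog_arm --pt "0 0 0 -0.03 0 0 1" --pt "0 0 0 -0.03 0 0 1" --pt "0 0 0 0 0 0 1"

```text
time_s: 15.65
ee_pos: [0.5065, 0.0242, 0.1622]
eef_rot: [[-0.102, 0.992, -0.07], [0.813, 0.123, 0.569], [0.574, 0.001, -0.819]]
contact_force: [0.2, -0.8, -1.1]
grip_width: 0.169
```

```bash
python3 look.py 13
```

```text
[-0.4807  0.3984  0.8473  1.8462 -0.8304  1.4532  0.7849] [0.5065 0.0246 0.1624] [-0.448  -0.5133 -0.981 ] 0.17082441370454693
tip [ 0.5261 -0.1311  0.0622] rel mouth in tube frame [-0.1213 -0.0006 -0.001 ]
scene tip [349.7044 219.3733] collar [317.1728 194.9775] mouth [320.1644 197.4434]
top tip [362.3703 224.7918] collar [333.1799 215.4997] mouth [335.9266 216.3213]
shift units [1.2126 0.0003 0.0105] mm [121.2569   0.031    1.0499]
turn units [ 0.0019 -0.0002 -0.0011] rows 0.02358661398135165
shift in final frame [1.2126 0.0025 0.0101]
```

View pics/zs13.png

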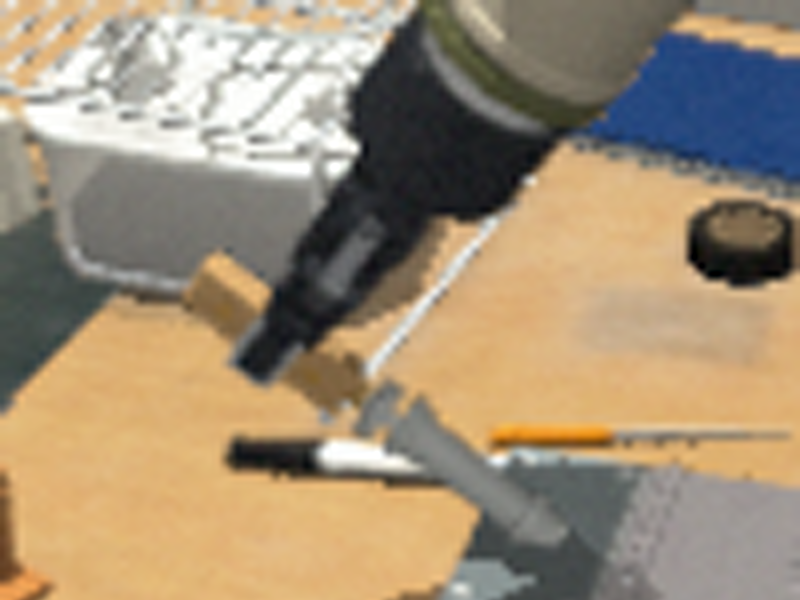

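Collar (≈ (380,408)) is just off the rim, a gap of about 8 mm. Creep on.

Call:
jog_arm --pt "0 0 0 -0.03 0 0 1" --pt "0 0 0 -0.02 0 0 1" --pt "0 0 0 0 0 0 1"

```text
time_s: 16.05
ee_pos: [0.507, 0.0202, 0.1593]
eef_rot: [[-0.102, 0.992, -0.07], [0.813, 0.123, 0.569], [0.574, 0.001, -0.819]]
contact_force: [0.6, -0.1, -0.0]
grip_width: 0.171
```

Call:
jog_arm --pt "0 0 0 -0.02 0 0 1" --pt "0 0 0 0 0 0 1"

```text
time_s: 16.25
ee_pos: [0.5072, 0.019, 0.1585]
eef_rot: [[-0.102, 0.992, -0.07], [0.812, 0.124, 0.57], [0.574, 0.002, -0.819]]
contact_force: [-0.4, 1.3, 1.2]
grip_width: 0.176
```

Call:
jog_arm --pt "0 0 0 -0.015 0 0 1" --pt "0 0 0 0 0 0 1"

```text
time_s: 16.45
ee_pos: [0.5073, 0.019, 0.1584]
eef_rot: [[-0.103, 0.992, -0.071], [0.811, 0.125, 0.572], [0.576, 0.002, -0.817]]
contact_force: [-2.9, 5.0, 7.7]
grip_width: 0.171
```

Call:
jog_arm --pt "0 0 0 -0.005 0 0 1" --pt "0 0 0 0 0 0 1" --pt "0 0 0 0 0 0 1"

```text
time_s: 16.75
ee_pos: [0.5073, 0.019, 0.1584]
eef_rot: [[-0.104, 0.992, -0.071], [0.81, 0.126, 0.572], [0.577, 0.002, -0.817]]
contact_force: [-4.2, 7.9, 8.8]
grip_width: 0.167
```

```bash
python3 look.py 14
```

```text
[-0.4635  0.4138  0.8443  1.8419 -0.8375  1.4598  0.8049] [0.5073 0.019  0.1584] [-4.0253  6.7728  9.1387] 0.1684186207843332
tip [ 0.5271 -0.1363  0.0576] rel mouth in tube frame [-0.1282 -0.0002 -0.0002]
scene tip [351.2629 220.6912] collar [318.846  196.2888] mouth [320.1644 197.4434]
top tip [363.6996 225.143 ] collar [334.7238 215.9651] mouth [335.9266 216.3213]
shift units [1.2819 0.0026 0.0143] mm [128.1877   0.2561   1.4308]
turn units [ 0.0013 -0.0026  0.0002] rows 0.029993370423042794
shift in final frame [1.2819 0.0023 0.0091]
```

View pics/zs14.png

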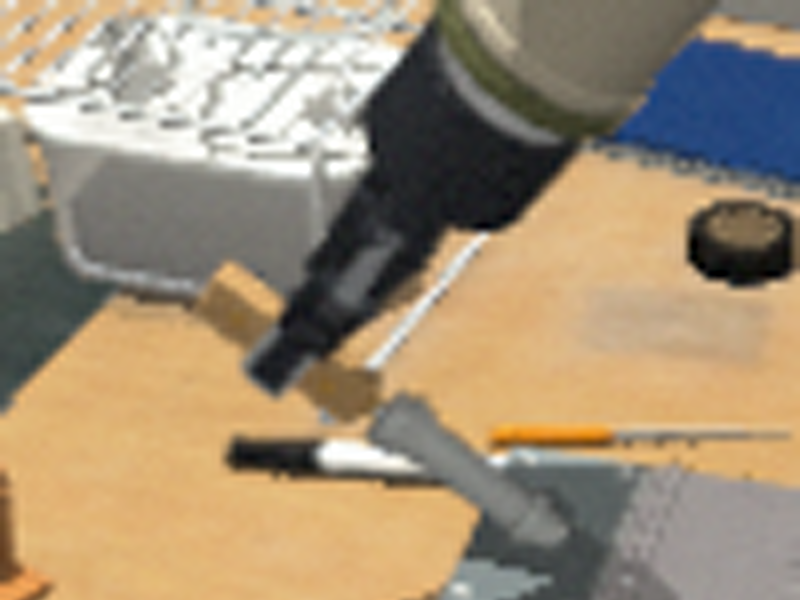

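Call:
jog_arm --pt "0 0 0 0.05 0 0 1" --pt "0 0 0 0.1 0 0 1" --pt "0 0 0 0.15 0 0 1" --pt "0 0 0 0.15 0 0 1" --pt "0 0 0 0.15 0 0 1"

```text
time_s: 17.35
ee_pos: [0.5012, 0.0666, 0.1921]
eef_rot: [[-0.102, 0.992, -0.069], [0.813, 0.123, 0.569], [0.573, 0.002, -0.819]]
contact_force: [-0.5, 0.8, -1.6]
grip_width: 0.17
```

Call:
jog_arm --pt "0 0 0 0.15 0 0 1" --pt "0 0 0 0.15 0 0 1" --pt "0 0 0 0.15 0 0 1" --pt "0 0 0 0.15 0 0 1" --pt "0 0 0 0.2 0 0 1"

```text
time_s: 17.85
ee_pos: [0.4929, 0.1312, 0.2378]
eef_rot: [[-0.101, 0.992, -0.069], [0.813, 0.122, 0.569], [0.573, 0.001, -0.819]]
contact_force: [-0.9, 0.2, -0.6]
grip_width: 0.167
```

Call:
jog_arm --pt "0 0 0 0.2 0 0 1" --pt "0 0 0 0.2 0 0 1" --pt "0 0 0 0 0 0 1" --pt "0 0 0 0 0 0 1"

```text
time_s: 18.25
ee_pos: [0.4889, 0.1635, 0.2606]
eef_rot: [[-0.103, 0.992, -0.07], [0.813, 0.124, 0.57], [0.574, 0.002, -0.819]]
contact_force: [-0.2, 1.0, -1.7]
grip_width: 0.168
```

```bash
python3 look.py 15; python3 -c "
from go import *
rem([.533,.279,.23],Rdown(-.3))"
```

```text
[-0.7874  0.1256  0.816   1.8471 -0.7102  1.3765  0.3558] [0.489  0.1626 0.26  ] [ 0.0055  0.0613 -1.0785] 0.1686746720123604
tip [0.5083 0.0069 0.1599] rel mouth in tube frame [ 0.0487 -0.0007 -0.0012]
scene tip [308.3022 188.3641] collar [274.8771 163.2821] mouth [320.1644 197.4434]
top tip [324.873  212.9652] collar [291.9973 202.4579] mouth [335.9266 216.3213]
shift units [-0.4874  0.0026  0.0115] mm [-48.7434   0.2612   1.1484]
turn units [ 0.0021  0.0001 -0.0019] rows 0.029753554214013406
shift in final frame [-0.4874  0.0012  0.0114]
shift units [0.7296 0.5785 0.8779] mm [72.9635 57.8487 87.7866]
turn units [-0.0815 -0.383   0.2608] rows 4.927116321084032
shift in final frame [1.2417 0.0762 0.3002]
```

View pics/zs15.png

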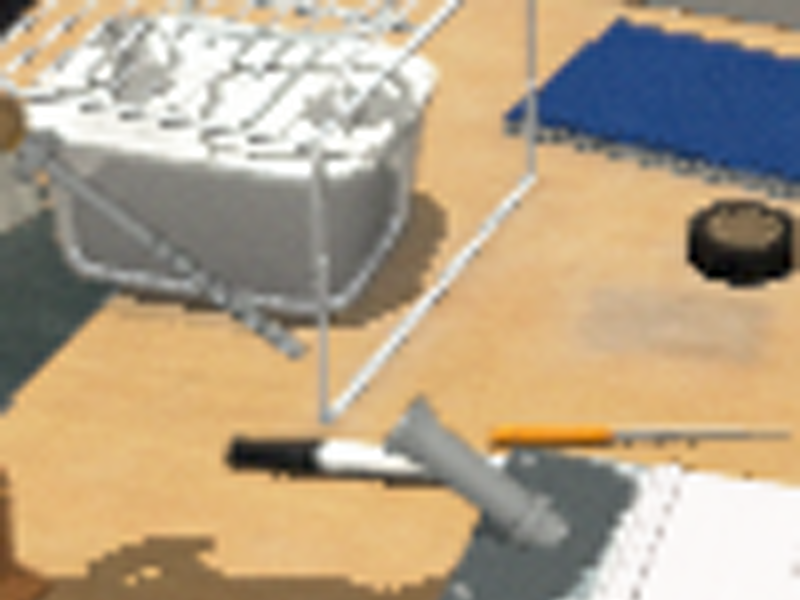

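Call:
jog_arm --pt "0 -0.078 0 0 0 0 1" --pt "0 -0.078 0 0 0 0 1" --pt "0 -0.078 0 0 0 0 1" --pt "0 -0.078 0 0 0 0 1" --pt "0 -0.077 0 0 0 0 1"

```text
time_s: 18.85
ee_pos: [0.4896, 0.1625, 0.2609]
eef_rot: [[-0.122, 0.993, 0.003], [0.993, 0.122, -0.004], [-0.004, 0.003, -1.0]]
contact_force: [-1.1, 0.2, -1.1]
grip_width: 0.17
```

Call:
jog_arm --pt "0 0 0.09 0 0 0 1" --pt "0 0 0.09 0 0 0 1" --pt "0 0 0.09 0 0 0 1" --pt "0 0 0 0 0 0 1"

```text
time_s: 19.25
ee_pos: [0.4891, 0.1626, 0.26]
eef_rot: [[0.299, 0.954, 0.0], [0.954, -0.299, -0.001], [-0.0, 0.001, -1.0]]
contact_force: [0.3, -0.5, -1.0]
grip_width: 0.17
```

```bash
python3 -c "
from go import *
print(get_obs()['ee_pos']);rem([.533,.279,.24],Rdown(-.3))"
```

```text
[0.4891 0.1626 0.26  ]
shift units [1.2421 0.0706 0.1991] mm [124.2122   7.0554  19.9087]
turn units [ 0.0004  0.0002 -0.0025] rows 0.027155468161377483
shift in final frame [1.2418 0.0757 0.1995]
```

Call:
jog_arm --pt "0 0 0 0.3 0.02 0.05 1" --pt "0 0 0 0.35 0.02 0.05 1" --pt "0 0 0 0.35 0.02 0.05 1" --pt "0 0 0 0.24 0.01 0.05 1" --pt "0 0 0 0 0 0 1"

```text
time_s: 19.75
ee_pos: [0.532, 0.2829, 0.2385]
eef_rot: [[0.288, 0.958, -0.001], [0.958, -0.288, -0.002], [-0.002, -0.0, -1.0]]
contact_force: [-0.7, 0.4, -0.8]
grip_width: 0.172
```

Call:
jog_arm --pt "0 0 0 0 0 0 1" --pt "0 0 0 0 0 0 1" --pt "0 0 0 0 0 0 1" --pt "0 0 0 0 0 0 1" --pt "0 0 0 0 0 0 1"

```text
time_s: 20.25
ee_pos: [0.5325, 0.2795, 0.2409]
eef_rot: [[0.296, 0.955, 0.002], [0.955, -0.296, 0.001], [0.001, 0.001, -1.0]]
contact_force: [0.6, 0.0, -1.1]
grip_width: 0.167
```

```bash
python3 look.py 16; python3 - <<'E'
from go import *
o=get_obs();print(gaugept(0,o),gaugept(.186,o),np.array(o['qd']))
a=cv2.imread("pics/scene16.png");b=cv2.imread("pics/top16.png")
cv2.imwrite("pics/z17.png",cv2.vconcat([cv2.resize(a[125:265,205:445],(720,420)) ])); cv2.imwrite("pics/z18.png",cv2.resize(b[150:270,225:465],(800,400)))
E
```

```text
[-1.0859  0.3157  0.658   1.5619 -0.1966  1.3297 -0.7053] [0.5325 0.2797 0.2408] [ 0.0464 -0.9555 -0.9148] 0.16875132296641845
tip [0.4774 0.102  0.2486] rel mouth in tube frame [ 0.1801 -0.0193 -0.0174]
scene tip [275.6975 163.0623] collar [247.8985 151.4078] mouth [320.1644 197.4434]
top tip [293.9745 208.0323] collar [261.0378 184.7255] mouth [335.9266 216.3213]
shift units [-1.6041  0.0951  0.0947] mm [-160.4081    9.514     9.4706]
turn units [ 0.084   0.3824 -0.2632] rows 4.940257035853804
shift in final frame [-1.2833 -0.5781 -0.7811]
[0.5325 0.2797 0.2488] [0.4774 0.102  0.2486] [-0.0002  0.0033 -0.0016 -0.0014  0.0009  0.0017 -0.0024]
```

View pics/z17.png

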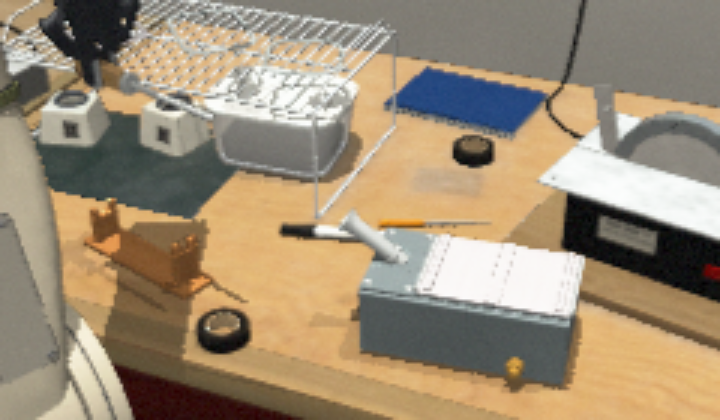

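View pics/z18.png

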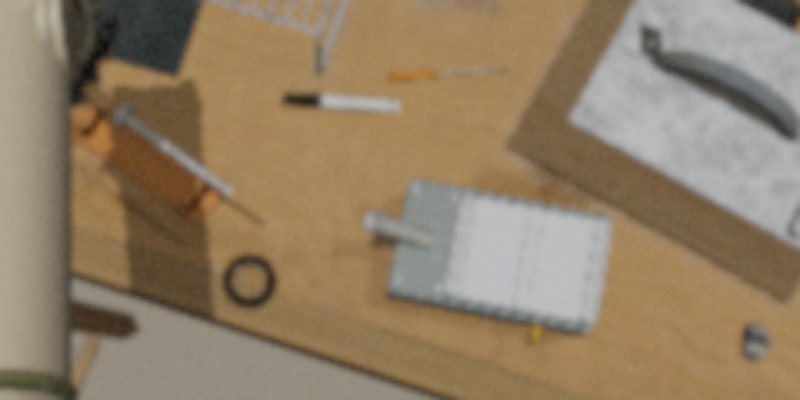

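```bash
python3 -c "
from cell import *
print(close_job())"
```

```text
the job is handed in; nothing more can be done
None
```

I finished the whole sequence and handed the job in at about 20 s of the 69 s allowed. No verdict was reported. One force reading may count against the run.

**What was done**
- **Flaps:** I folded the end flap fully down first, then the flap beside the tube. Both lie flat in the last pictures from both cameras.
- **Gauge in:** I took the gauge from its rest and slid it into the tube with almost no side force. It stopped when the collar met the mouth, at about 12 N. The picture showed the collar flush with the rim, and the calculated collar position agreed to about 2 mm.
- **Gauge out:** I drew the rod straight out until its tip was about 49 mm clear of the mouth.
- **Final hold:** The gauge is held still above the rest. The handle is at (0.533, 0.280, 0.249) m and the tip at 0.249 m high, so the rod is level to well under 1°. The handle is about 1 mm from my estimate of its place in the rest. The reported opening is 0.169, about 14 mm against the 16 mm handle, so the grip is firm.

**Possible problems**
- **Flap pressing force:** Pressing the second flap shut, the tool force peaked at about 49 N (45 N vertically). That was at the fingertips, and I backed off straight away. The 40 N limit is stated for the arm and the gripper's body, so I don't think it applies, but I can't be certain.
- **Picture fit:** My tank fit left errors of up to about 2 pixels (roughly 5 mm). The smooth insertion showed that the tube position was good enough.
- **Bystanders:** The tape, pen and file look unmoved, and nothing touched the others. The sanding block, wax and one stone were outside my last close-ups, so I did not check those.

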